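# Check the plaster moulds and hang them on the drying rack

### The job

Take the moisture meter out of its stand, check it by pressing its sprung point onto the brass reference stud of the stand, then press it onto the brass test stud of each plaster mould, as it stands on the table, in the order of the log, from the smallest mould to the largest, and put the meter back in its stand. Then hang every mould by its steel bow in a snap hook of its own on the drying rack, pushing the bow down past the sprung gate so that the gate snaps shut over it. Leave the mug and the brush where they are.

Things in the scene. Friction and masses are not known exactly. Their poses are not given: they have to be found in the camera images.
- mould_small_center (a point): Centre, half-way up (31 mm), of the small mould: round plaster mould, diameter 78 mm, 62 mm tall, the smallest; about 0.25 kg, standing upright on its flat base; may be absent. Axes: z up, y along its bow. Flat top with a rigid steel hanging bow over the middle (in the mould's y-z plane), a brass test stud on the -x side and, on the +x side, a dark pour hole.
- mould_small_bow (a point): Middle of the bow's crossbar (round, 6 mm) of the small mould, 68 mm above the mould's top, 130 mm above its underside. Two upright legs, 10 mm wide (x), 5 mm thick (y), 55 mm over their outsides, straight from the top up to 12 mm below this point. Window 45 mm wide, 65 high. Grip across both legs (along y), close under the bar, so that a hook can enter the window.
- mould_small_stud (a point): Centre of the face of the brass test stud (16 mm disc) on the flat top of the small mould, 25 mm from the bow on its -x side, 3 mm proud of the top.
- mould_medium_center (a point): Centre, half-way up (36 mm), of the medium mould: square-looking plaster mould, 88 x 80 mm (x, y), 72 mm tall; about 0.35 kg, standing upright on its flat base; may be absent. Axes: z up, y along its bow. Flat top with a rigid steel hanging bow over the middle (in the mould's y-z plane), a brass test stud on the -x side and, on the +x side, a dark pour hole.
- mould_medium_bow (a point): Middle of the bow's crossbar (round, 6 mm) of the medium mould, 68 mm above the mould's top, 140 mm above its underside. Two upright legs, 10 mm wide (x), 5 mm thick (y), 55 mm over their outsides, straight from the top up to 12 mm below this point. Window 45 mm wide, 65 high. Grip across both legs (along y), close under the bar, so that a hook can enter the window.
- mould_medium_stud (a point): Centre of the face of the brass test stud (16 mm disc) on the flat top of the medium mould, 29 mm from the bow on its -x side, 3 mm proud of the top.
- mould_large_center (a point): Centre, half-way up (42 mm), of the large mould: oblong plaster mould, 120 x 88 mm (x, y), 84 mm tall, the largest; about 0.5 kg, standing upright on its flat base; may be absent. Axes: z up, y along its bow. Flat top with a rigid steel hanging bow over the middle (in the mould's y-z plane), a brass test stud on the -x side and, on the +x side, a dark pour hole.
- mould_large_bow (a point): Middle of the bow's crossbar (round, 6 mm) of the large mould, 68 mm above the mould's top, 152 mm above its underside. Two upright legs, 10 mm wide (x), 5 mm thick (y), 55 mm over their outsides, straight from the top up to 12 mm below this point. Window 45 mm wide, 65 high. Grip across both legs (along y), close under the bar, so that a hook can enter the window.
- mould_large_stud (a point): Centre of the face of the brass test stud (16 mm disc) on the flat top of the large mould, 42 mm from the bow on its -x side, 3 mm proud of the top.
- rack_mid (a point): Middle of the fixed drying rack's crossbar, 222 mm above the table (24 mm square, 450 mm long, on a post at each end). Axes: x to its back, y along the bar, z up. Three snap hooks reach 111 mm out in front of its middle (-x), 130 mm apart; nothing else is in front of or above them; hung moulds swing freely.
- hook_1_seat (a point): Where the middle of a bow's bar lies when hung in the left (+y) snap hook: the bottom of a U of 8 mm steel rod in the rack's x-z plane, 30 mm clear inside, open upward. An arm leads back (+x) from it to the rack; a nose ends it on the -x side, reaching 26 mm in front of this point and 32 mm above it. Arm's top 26 mm above, U's underside 11 mm below this point.
- gate_1 (a joint): Sprung gate of hook 1: brass bar of 30 mm closing the top of the U, hinged at the arm, its top 26 mm above the seat. A bow's bar, lying along the rack's y and pushed straight down 9 mm in front (-x) of the seat, presses it in and slips past its free end. 0 shut, grows as it is pressed down into the U (stop at 0.75 rad); 2 N at its free end starts it, about 5 N opens it enough for a bow (0.6 rad); springs shut by itself.
- hook_2_seat (a point): Where the middle of a bow's bar lies when hung in the middle snap hook: the bottom of a U of 8 mm steel rod in the rack's x-z plane, 30 mm clear inside, open upward. An arm leads back (+x) from it to the rack; a nose ends it on the -x side, reaching 26 mm in front of this point and 32 mm above it. Arm's top 26 mm above, U's underside 11 mm below this point.
- gate_2 (a joint): Sprung gate of hook 2: brass bar of 30 mm closing the top of the U, hinged at the arm, its top 26 mm above the seat. A bow's bar, lying along the rack's y and pushed straight down 9 mm in front (-x) of the seat, presses it in and slips past its free end. 0 shut, grows as it is pressed down into the U (stop at 0.75 rad); 2 N at its free end starts it, about 5 N opens it enough for a bow (0.6 rad); springs shut by itself.
- hook_3_seat (a point): Where the middle of a bow's bar lies when hung in the right (-y) snap hook: the bottom of a U of 8 mm steel rod in the rack's x-z plane, 30 mm clear inside, open upward. An arm leads back (+x) from it to the rack; a nose ends it on the -x side, reaching 26 mm in front of this point and 32 mm above it. Arm's top 26 mm above, U's underside 11 mm below this point.
- gate_3 (a joint): Sprung gate of hook 3: brass bar of 30 mm closing the top of the U, hinged at the arm, its top 26 mm above the seat. A bow's bar, lying along the rack's y and pushed straight down 9 mm in front (-x) of the seat, presses it in and slips past its free end. 0 shut, grows as it is pressed down into the U (stop at 0.75 rad); 2 N at its free end starts it, about 5 N opens it enough for a bow (0.6 rad); springs shut by itself.
- meter_head (a point): Centre of the grey box head (42 mm in x, 30 in y, 62 tall) of the hand-held moisture meter, 0.17 kg; grip it here across y. It stands point down in its stand, its collar (diameter 48 mm, underside 37 mm below this point) on the rim. Below: body of diameter 26 mm, 45 long, sleeve of 12 mm, and the brass point 129 mm below this point. z up.
- meter_point (a point): Where the end of the meter's sprung brass point (8 mm thick, round-ended) is while it is not pressed: on the meter's axis, 129 mm below the middle of the head. Pressing the point onto a stud brings this spot below the stud's face by as much as the point springs in.
- meter_tip (a joint): How far the sprung point is pushed into the meter (m): 0 free, 0.010 at its stop; 1 N to start, about 4.5 N at the stop.
- stand_mouth (a point): Centre of the upper rim of the meter's fixed stand, a black tube (inner diameter 34 mm, outer 44 mm), rim 107 mm above the table. With the meter put back, its collar lies on this rim and its head's centre is 37 mm above this point. Stand axes: z up, the reference stud on the -x side.
- reference_stud (a point): Centre of the face of the brass reference stud (18 mm disc on a low grey pillar) on the stand's foot, 33 mm above the table and 62 mm from the tube's axis.
- mug: White mug, about 79 x 114 mm, 89 mm tall, behind the work; leave it. Origin under its middle.
- brush: Flat brush, 212 mm long, 14 mm thick, lying on the table in front of the rack; leave it. Origin under its middle.
Not all that is in view belongs to the job. What is shaped like the part that bears meter_head but red is not meant.

How it is judged (in metres and radians):
On the way, in this order (a step that is already met when the one before it is completed fails the run):
1. the meter's sprung point is pressed onto the stand's reference stud (distance between meter_point and reference_stud below 0.012 m and z of meter_point in the frame of reference_stud below -0.0015 m and height (world z) of reference_stud below 0.1 m), for 0.2 s.
2. the meter's sprung point is pressed onto the small mould's test stud, the mould standing on the table (distance between meter_point and mould_small_stud below 0.012 m and z of meter_point in the frame of mould_small_stud below -0.0015 m and height (world z) of mould_small_stud below 0.1 m), for 0.2 s.
3. the meter's sprung point is pressed onto the medium mould's test stud, the mould standing on the table (distance between meter_point and mould_medium_stud below 0.012 m and z of meter_point in the frame of mould_medium_stud below -0.0015 m and height (world z) of mould_medium_stud below 0.1 m), for 0.2 s.
4. the meter's sprung point is pressed onto the large mould's test stud, the mould standing on the table (distance between meter_point and mould_large_stud below 0.012 m and z of meter_point in the frame of mould_large_stud below -0.0015 m and height (world z) of mould_large_stud below 0.1 m), for 0.2 s.
5. the meter stands in its stand again, its collar on the rim (horizontal distance between meter_head and stand_mouth below 0.012 m and height (world z) of meter_head below 0.15 m and angle between meter_head's own z axis and vertical below 0.12 rad), for 0.3 s.
At the end, for the whole second after the job is handed in: Each mould hangs upright (20 degrees) in its own snap hook: middle of its bow's bar within 18 mm of the hook's seat, gate shut (0.08 rad). The meter stands upright (7 degrees) in its stand, collar on the rim (head within 12 mm of the axis, at most 6 mm high) (all of step 5 and ((distance between mould_small_bow and hook_1_seat below 0.018 m and value of joint gate_1 below 0.08 rad) or (distance between mould_small_bow and hook_2_seat below 0.018 m and value of joint gate_2 below 0.08 rad) or (distance between mould_small_bow and hook_3_seat below 0.018 m and value of joint gate_3 below 0.08 rad)) and ((distance between mould_medium_bow and hook_1_seat below 0.018 m and value of joint gate_1 below 0.08 rad) or (distance between mould_medium_bow and hook_2_seat below 0.018 m and value of joint gate_2 below 0.08 rad) or (distance between mould_medium_bow and hook_3_seat below 0.018 m and value of joint gate_3 below 0.08 rad)) and ((distance between mould_large_bow and hook_1_seat below 0.018 m and value of joint gate_1 below 0.08 rad) or (distance between mould_large_bow and hook_2_seat below 0.018 m and value of joint gate_2 below 0.08 rad) or (distance between mould_large_bow and hook_3_seat below 0.018 m and value of joint gate_3 below 0.08 rad)) and angle between each of mould_small_bow, mould_medium_bow, mould_large_bow's own z axis and vertical below 0.35 rad and distance between mould_small_bow and mould_medium_bow above 0.08 m and distance between each of mould_small_bow, mould_medium_bow and mould_large_bow above 0.08 m); the robot touches nothing.
It fails at once if the mug is pushed more than 40 mm from its place (distance of mug from where it was at the start of the episode above 0.04 m).
It fails at once if the brush is pushed more than 40 mm from its place (distance of brush from where it was at the start of the episode above 0.04 m).
Of mould_small, mould_medium, mould_large only 2 to 3 are there at a start; the rules pass over those that are not, and their reading is None.
At some moment in a run one of mould_small, mould_medium, mould_large may be knocked a few centimetres aside while the robot is not near it.
It also fails if it takes over 210 s, if anything falls off the work surface, if the arm or the gripper's body presses on something with over 40 N, if the wrist force passes 120 N, or if a joint passes its speed limit or range.

### The arm

A 7-joint arm with a two-finger parallel gripper is mounted at the origin on a cart in front of the work surface, level with it; the furniture and walls round the work are solid. World frame = base frame: x ahead of the robot, y to its left, z up, the work surface at z = 0. Lengths are in m, angles in degrees, forces in N, time in s.
With the tool pointing down it reaches from about 0.425 to 0.95 m from the base axis. Payload 16.7 kg.
Tool frame: the origin (TCP) lies on the front face of the gripper's body, between the roots of the fingers; the fingertips stand 97 mm ahead of it and the grasp point (between the pads) lies 78 mm ahead of it; z points along the fingers, y is the line along which they close (so a half turn about z gives the same grasp; the last joint's range is limited). The gripper opens to 94 mm and grips with 3 to 60 N. Pads are 16 mm wide; open, the fingers measure 119 mm over their backs; the gripper's body (75 mm by 177 mm) begins 78 mm behind the grasp point.
Start: joints at [60.877, 24.414, 4.234, 92.017, -1.954, 63.644, -3.845], TCP at [0.237, -0.632, 0.303] pointing down, gripper open.
Joint ranges: [-163.25, 163.25], [-28.42, 122.38], [-70.27, 78.77], [12.13, 141.07], [-58.53, 238.53], [9.26, 117.41], [-156.51, 156.51]. Speed limits (degrees/s): [108.29, 108.29, 136.94, 136.94, 172.46, 172.46, 172.46].

### API

Orientations are given as [roll, pitch, yaw] about the fixed x, y, z axes, in that order (R = Rz(yaw) Ry(pitch) Rx(roll)).
In Python, from bench import arm, cams, ticket gives the robot as it stands.
- The arm moves only by the tool servo_tool, never from a script. Its argument "motion" is a list of rows, each a list of 5 numbers: the shift along the tool's x, y, z in mm, then the turn about the tool's z in degrees, then the gripper's target within -1 to 1 (fully open at 1, half-way at 0, shut at -1). A call has 1 to 20 rows; each row shifts and turns the commanded pose from where the row before left it, along the tool's axes as they then stand; what a row does not reach is not made up. A row lasts 1/12 s, in which the tool goes at most 41.7 mm and 7.16 degrees, less where a joint would pass 70% of its speed; a pose out of reach is approached as far as the arm can. A call with a gripper value outside its range is refused whole. The fingers move at their own pace and stop on an object; the grip force is fixed at half the most. Time passes only in rows, so rows that do not move let the fingers close. It gives the time, the measured TCP pose, the force, the opening and the grip force at its end, in the units of the state.
- arm.sense(): the state, without advancing time (a new reading comes with each control period).
- cams.read_camera(name): name is "scene" or "top" or "wrist"; returns the picture (420x560x3 uint8, blue, green, red); there is no depth.
- cams.camera_params(name): a dict with "K" (3x3 intrinsics, pixels), "R" (3x3) and "t" (3): a world point X has camera coordinates R X + t. Camera axes: x right, y down, z forward; pixel columns grow to the right and rows downward; lengths in m; the calibration is good to about 2 mm. A picture is of the moment at which its call begins: read the wrist's pose just before it. camera_params takes no time and is no camera call; for the wrist camera it gives the pose at the moment of the call.
- ticket.close_job(): hands the job in; it is judged then, once.
The state is a dict: "t": time; "joints": joint angles; "joint_vel": joint speeds; "tau": joint torques, N m; "eef_pos": TCP position; "tool_rot": TCP orientation; "contact_force": force on the tool from outside, world axes, zero at the start; "moment": the same for the moment, N m; "gripper_width": finger opening in m; "gripper_force": force on a finger pad.
Only numpy, scipy, OpenCV 4.12 (cv2) and the standard library are available. Lean on these libraries where they do the work, as an engineer would, in place of code of your own. Each camera call takes 0.05 s, during which the arm holds its last target. There are 200 camera calls.

## Working session

There is one attempt and no reset: what is moved stays moved. The work goes in short steps, Python scripts to look and compute and a tool call to move; the robot and the scene stay as the last step left them, time stands still between calls to the robot, and variables do not carry over. Pictures are saved under pics/ and viewed, at most 14 in all, crops included, and the job is handed in when it is done.

Besides the shell and the picture viewer there is one more tool, called after "Call:" as name(argument=value, ...), one argument or row to a line, values as JSON. servo_tool: Moves the arm, as the interface text tells. Its arguments: {"type":"object","properties":{"motion":{"type":"array","items":{"type":"array","items":{"type":"number"}}}},"required":["motion"]}

```bash
mkdir -p pics; ls
cat > h.py <<'E'
import sys; sys.path.insert(0,'.')
import numpy as np, cv2
from bench import arm, cams, ticket
def snap(n,f=None):
    p=cams.camera_params(n); im=cams.read_camera(n)
    if f: cv2.imwrite('pics/'+f+'.png',im)
    return im,p
def ray(p,u,v):
    R=np.array(p['R']);t=np.array(p['t']);K=np.array(p['K'])
    return -R.T@t, R.T@np.linalg.inv(K)@np.array([u,v,1.])
def plane(p,u,v,z):
    o,d=ray(p,u,v); return o+d*(z-o[2])/d[2]
def two(p1,a,p2,b):
    A=[];B=[]
    for p,(u,v) in((p1,a),(p2,b)):
        o,d=ray(p,u,v); d=d/np.linalg.norm(d); M=np.eye(3)-np.outer(d,d); A.append(M);B.append(M@o)
    return np.linalg.lstsq(np.vstack(A),np.hstack(B),rcond=None)[0]
def proj(p,X):
    c=np.array(p['R'])@X+np.array(p['t']); q=np.array(p['K'])@c; return q[:2]/q[2]
E
python3 - <<'E'
from h import *
np.set_printoptions(precision=3,suppress=True)
s=arm.sense(); print({k:s[k] for k in('t','eef_pos','tool_rot','gripper_width','contact_force')})
for n in('scene','top','wrist'):
    im,p=snap(n,n+'0'); print(n,ray(p,280,210),np.array(p['K'])[0,0])
    print(p['R'])
E
```

```text
pics
{'t': 0.0, 'eef_pos': array([ 0.237, -0.632,  0.302]), 'tool_rot': array([-179.931,    0.003,   20.555]), 'gripper_width': 0.09399938726940495, 'contact_force': array([-0.102,  0.11 , -0.251])}
scene (array([-0.232,  0.868,  0.814]), array([ 0.626, -0.602, -0.496])) 435.9313196837279
[[-0.697 -0.717  0.013]
 [-0.366  0.34  -0.866]
 [ 0.617 -0.608 -0.499]]
top (array([0.498, 0.032, 1.716]), array([ 0.049,  0.012, -0.999])) 538.7284473084171
[[ 0.028 -1.    -0.002]
 [-0.999 -0.028 -0.046]
 [ 0.046  0.003 -0.999]]
wrist (array([ 0.315, -0.602,  0.384]), array([-0.277, -0.123, -0.953])) 294.95610299744567
[[ 0.35  -0.937 -0.001]
 [-0.896 -0.336  0.289]
 [-0.271 -0.101 -0.957]]
```

View pics/scene0.png

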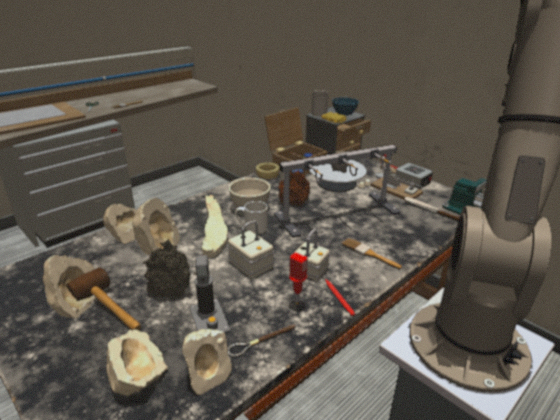

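View pics/top0.png

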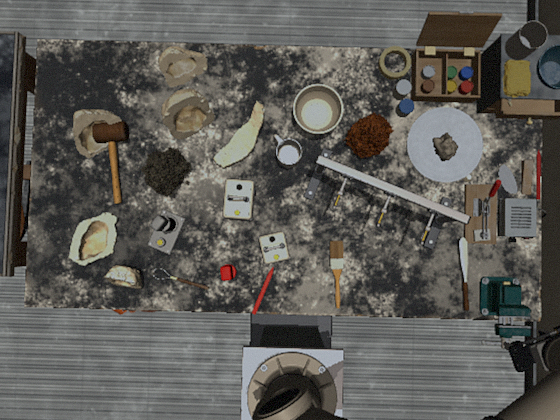

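The scene view shows the grey-headed meter at (203,270) in its stand with the reference stud at (211,321). The red lookalike is at (298,270), with square moulds at (251,253) and (312,260) and the rack with three hooks at about (340,165). From the top, the meter is at (165,222), the large mould at (238,200), the medium at (273,248), the hooks at about (338,200), (384,217) and (430,235), and the brush at (337,275). There is no round mould.

Candidates for the meter are the grey head at top (165,222) and the red one at top (228,271). I choose the grey one, as the description says.

Run:
```python
from h import *
np.set_printoptions(precision=3,suppress=True)
im=cv2.imread('pics/top0.png')
c=im[150:290,140:300]; cv2.imwrite('pics/c1.png',cv2.resize(c,None,fx=4,fy=4,interpolation=cv2.INTER_CUBIC))
p=cams.camera_params('top')
for n,u,v,z in [('meter',165,222,.17),('ref',160,242,.033),('large',238,200,.084),('lstud',238,213,.087),('med',273,248,.072),('mstud',267,258,.075),('red',228,271,.17),('barL',320,160,.222),('barR',467,219,.222),('brush',337,275,.0),('mug',288,153,.05)]:
    print(n,plane(p,u,v,z))
```

```text
meter [0.531 0.379 0.17 ]
ref [0.471 0.423 0.033]
large [0.606 0.18  0.084]
lstud [0.566 0.178 0.087]
med [0.463 0.069 0.072]
mstud [0.432 0.087 0.075]
red [0.396 0.194 0.17 ]
barL [ 0.715 -0.058  0.222]
barR [ 0.562 -0.469  0.222]
brush [ 0.382 -0.134  0.   ]
mug [0.759 0.032 0.05 ]
```

View pics/c1.png

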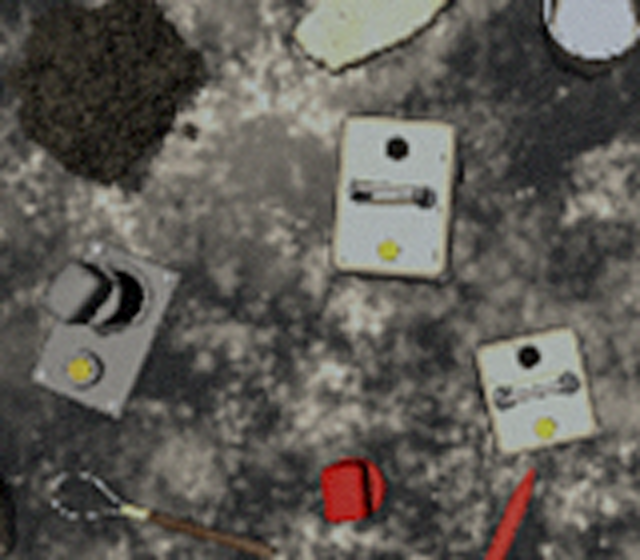

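The crop shows the grey meter head at (80,293), its stud at (80,369) on the -x side of the foot, and the red decoy at (352,488). The large mould is at (395,195) with its stud at (388,250). The medium mould is at (538,390) with its stud at (545,427). The choice of grey holds.

```bash
cat > go.py <<'E'
from h import *
# args x y z yaw : TCP target -> tool shift (mm, before turn) and turn
a=[float(v) for v in sys.argv[1:]]
s=arm.sense(); d=(np.array(a[:3])-s['eef_pos'])*1000
from scipy.spatial.transform import Rotation as Ro
R=Ro.from_euler('xyz',s['tool_rot'],degrees=True).as_matrix()
sh=R.T@d; turn=(-(a[3]-s['tool_rot'][2])+180)%360-180
print('shift',sh.round(1),'turn',round(turn,1),'rows',np.linalg.norm(sh)/41.7,abs(turn)/7.16,'at',s['eef_pos'].round(4),s['tool_rot'].round(2))
E
python3 - <<'E'
from h import *
np.set_printoptions(precision=3,suppress=True)
im=cv2.imread('pics/top0.png'); p=cams.camera_params('top')
hsv=cv2.cvtColor(im,cv2.COLOR_BGR2HSV)
m=cv2.inRange(hsv,(20,140,120),(35,255,255)); n,l,st,c=cv2.connectedComponentsWithStats(m)
for i in range(1,n):
    if st[i,4]>8 and 140<c[i][0]<460 and 150<c[i][1]<300: print('stud',c[i],st[i,4],plane(p,*c[i],.08))
def yaw(a,b):
    A=plane(p,*a,.08);B=plane(p,*b,.08);d=B-A;return np.degrees(np.arctan2(d[1],d[0]))
f=lambda u,v:(140+u/4,150+v/4)
print('hole->stud large',yaw(f(388,250),f(397,148)),'med',yaw(f(545,427),f(528,356)))
print('bow large',yaw(f(428,197),f(357,190)),'med',yaw(f(503,397),f(570,380)))
E
```

```text
stud [336.867 199.533] 15 [ 0.616 -0.121  0.08 ]
stud [236.615 212.385] 13 [0.568 0.183 0.08 ]
stud [380.235 217.765] 17 [ 0.564 -0.254  0.08 ]
stud [424.133 235.267] 15 [ 0.515 -0.388  0.08 ]
stud [159.588 241.882] 17 [0.472 0.414 0.08 ]
stud [275.846 256.538] 13 [0.438 0.06  0.08 ]
hole->stud large -3.1884462225423853 med 15.15854012571178
bow large 85.97015795385181 med -74.16799720569114
```

Call:
servo_tool(
  motion=[
    [0, 0, -40, 0, 1],
    [0, 0, -40, 0, 1],
    [0, 0, -30, 0, 1],
    [28, -27, 0, 0, 1],
    [28, -27, 0, 0, 1],
    [28, -27, 0, 0, 1],
    [28, -27, 0, 0, 1],
    [28, -27, 0, 0, 1],
    [28, -27, 0, 0, 1],
    [28, -27, 0, 0, 1],
    [28, -27, 0, 0, 1],
    [28, -27, 0, 0, 1],
    [28, -27, 0, 0, 1],
    [28, -27, 0, 0, 1],
    [28, -27, 0, 0, 1],
    [28, -27, 0, 0, 1],
    [28, -27, 0, 0, 1],
    [28, -27, 0, 0, 1],
  ],
)

```text
t: 1.65
eef_pos: [0.4883, -0.1035, 0.4128]
tool_rot: [180.0, -0.0, 20.5]
contact_force: [2.0, -0.5, 0.0]
gripper_width: 0.0938
gripper_force: 0.0
```

```bash
python3 go.py 0.53 0.35 0.40 158.8
```

```text
shift [ 198.2 -410.    12.7] turn -138.3 rows 10.92497683433234 19.309431785687988 at [ 0.4883 -0.1035  0.4128] [ 1.7999e+02 -1.0000e-02  2.0540e+01]
```

Call:
servo_tool(
  motion=[
    [16.5, -34.2, 1, 0, 1],
    [16.5, -34.2, 1, 0, 1],
    [16.5, -34.2, 1, 0, 1],
    [16.5, -34.2, 1, 0, 1],
    [16.5, -34.2, 1, 0, 1],
    [16.5, -34.2, 1, 0, 1],
    [16.5, -34.2, 1, 0, 1],
    [16.5, -34.2, 1, 0, 1],
    [16.5, -34.2, 1, 0, 1],
    [16.5, -34.2, 1, 0, 1],
    [16.5, -34.2, 1, 0, 1],
    [16.5, -34.2, 1, 0, 1],
  ],
)

```text
t: 2.65
eef_pos: [0.5293, 0.3501, 0.4004]
tool_rot: [180.0, 0.0, 20.5]
contact_force: [-0.1, -0.4, 0.8]
gripper_width: 0.0942
gripper_force: 0.0
```

Call:
servo_tool(
  motion=[
    [0, 0, 0, -6.92, 1],
    [0, 0, 0, -6.92, 1],
    [0, 0, 0, -6.92, 1],
    [0, 0, 0, -6.92, 1],
    [0, 0, 0, -6.92, 1],
    [0, 0, 0, -6.92, 1],
    [0, 0, 0, -6.92, 1],
    [0, 0, 0, -6.92, 1],
    [0, 0, 0, -6.92, 1],
    [0, 0, 0, -6.92, 1],
    [0, 0, 0, -6.92, 1],
    [0, 0, 0, -6.92, 1],
    [0, 0, 0, -6.92, 1],
    [0, 0, 0, -6.92, 1],
    [0, 0, 0, -6.92, 1],
    [0, 0, 0, -6.92, 1],
    [0, 0, 0, -6.92, 1],
    [0, 0, 0, -6.92, 1],
    [0, 0, 0, -6.92, 1],
    [0, 0, 0, -6.92, 1],
  ],
)

```text
t: 4.32
eef_pos: [0.5294, 0.3483, 0.4005]
tool_rot: [-180.0, -0.0, 159.3]
contact_force: [-0.1, -0.6, 0.6]
gripper_width: 0.0939
gripper_force: 0.0
```

Run:
```python
from h import *
np.set_printoptions(precision=3,suppress=True)
im,p=snap('wrist','w1'); s=arm.sense(); print(s['eef_pos'],s['tool_rot'],s['joints'],s['t'])
o,d=ray(p,280,210); print(o,d)
for X in ([.531,.379,.144],[.471,.423,.033],[.606,.18,.084]): print(proj(p,np.array(X)))
```

```text
[0.529 0.348 0.4  ] [-179.971   -0.028  159.836] [  6.102  28.897 -64.774  87.842  26.325  80.08    9.335] 4.3667
[0.449 0.378 0.483] [ 0.288 -0.091 -0.954]
[299.967 184.959]
[308.603 120.406]
[188.55  267.496]
```

View pics/w1.png

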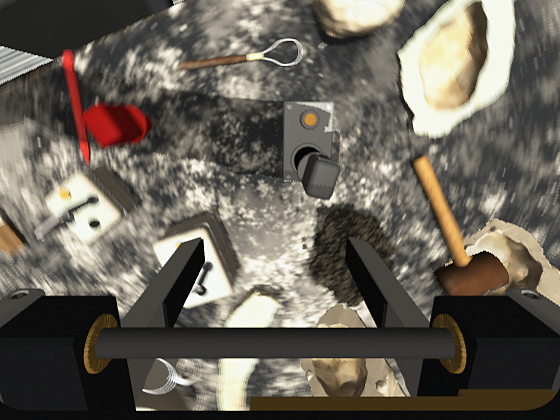

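The wrist view shows the reference stud at (310,119), the grey head at about (318,178), and the stand foot's edges parallel to the image. The moulds are at left, with the medium stud at (66,194). I take a closer look at the head from a second place.

```bash
python3 - <<'E'
from h import *
np.set_printoptions(precision=4,suppress=True)
p=cams.camera_params('wrist')
print('ref',plane(p,310,119.5,.033),'head',plane(p,320,175,.175));
E
python3 go.py 0.53 0.375 0.32 158.8
```

```text
ref [0.4698 0.4246 0.033 ] head [0.5203 0.4021 0.175 ]
shift [ 8.7 25.4 80.3] turn 1.0 rows 2.0294767528658912 0.14471352767021847 at [0.5295 0.3482 0.4003] [-1.7997e+02 -3.0000e-02  1.5984e+02]
```

Call:
servo_tool(
  motion=[
    [8, 26, 26, 0.5, 1],
    [8, 26, 26, 0.5, 1],
    [0, 0, 26, 0, 1],
    [0, 0, 0, 0, 1],
  ],
)

```text
t: 4.7
eef_pos: [0.532, 0.4026, 0.3176]
tool_rot: [-179.7, -0.2, 157.9]
contact_force: [0.6, -0.7, 0.5]
gripper_width: 0.094
gripper_force: 0.0
```

Run:
```python
from h import *
np.set_printoptions(precision=4,suppress=True)
im,p=snap('wrist','w2'); s=arm.sense(); print(s['eef_pos'],s['tool_rot'],s['joints'],s['t'])
np.save('w2.npy',p,allow_pickle=True)
print(proj(p,np.array([.5277,.4024,.107])),proj(p,np.array([.5277,.4024,.175])))
a=cv2.resize(cv2.imread('pics/w1.png')[90:210,250:370],None,fx=3.3,fy=3.3,interpolation=cv2.INTER_CUBIC)
b=cv2.resize(im[60:260,200:400],(396,396),interpolation=cv2.INTER_CUBIC)
cv2.imwrite('pics/c2.png',np.hstack([a,b]))
```

```text
[0.5328 0.4022 0.3205] [-179.7977   -0.1294  157.8862] [ -1.9144  35.0704 -60.7721  88.9646  31.2109  74.7949   1.1722] 4.75
[274.2853 200.5656] [273.6954 222.9991]
```

View pics/c2.png

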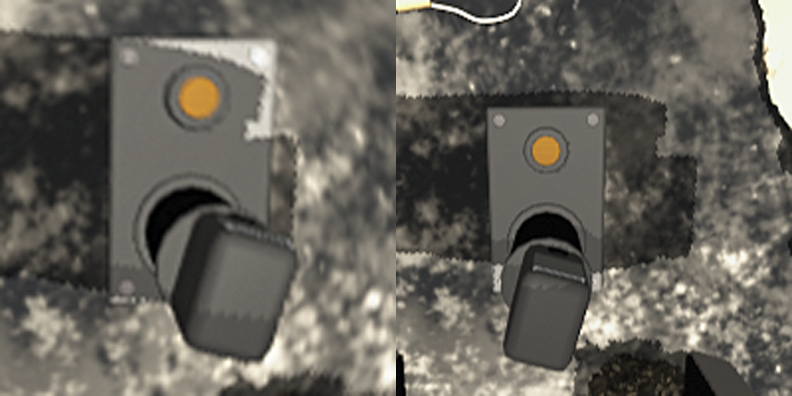

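The crop shows the head's top face centred at about (321.5,176) in w1 and (277.3,220.6) in w2. It is turned about 11° clockwise from the stand. The reference stud is at (274.5,136) in w2.

```bash
python3 - <<'E'
from h import *
from scipy.spatial.transform import Rotation as Ro
np.set_printoptions(precision=4,suppress=True)
s=arm.sense(); p2=cams.camera_params('wrist')
def T(e,r): return Ro.from_euler('xyz',r,degrees=True).as_matrix(),np.array(e)
R2,e2=T(s['eef_pos'],s['tool_rot']); Rc=np.array(p2['R'])@R2; tc=np.array(p2['R'])@e2+np.array(p2['t'])  # Xc=Rc Xtool+tc
R1,e1=T([.5294,.3482,.4003],[-179.971,-.028,159.836])
p1=dict(K=p2['K'],R=Rc@R1.T); p1['t']=tc-p1['R']@e1
print('cam in tool',-Rc.T@tc)
print('head top',two(p1,(321.5,176),p2,(277.3,220.6)))
print('ref',two(p1,(310.3,119.5),p2,(274.7,136.2)))
print('refplane',plane(p2,274.7,136.2,.033),'headplane',plane(p2,277.3,220.6,.175))
E
python3 go.py 0.5265 0.4035 0.32 147
```

```text
cam in tool [ 0.0856 -0.0001 -0.0823]
head top [0.5244 0.4045 0.178 ]
ref [0.4714 0.4251 0.0336]
refplane [0.473  0.4251 0.033 ] headplane [0.5288 0.4053 0.175 ]
shift [ 6.3 -1.2  0.5] turn 10.9 rows 0.15356934572726894 1.5204213857660713 at [0.5328 0.4022 0.3205] [-1.7980e+02 -1.3000e-01  1.5789e+02]
```

Call:
servo_tool(
  motion=[
    [3, -1, 0, 5.5, 1],
    [3, -1, 0, 5.5, 1],
    [0, 0, 30, 0, 1],
    [0, 0, 30, 0, 1],
    [0, 0, 25, 0, 1],
    [0, 0, 13, 0, 1],
    [0, 0, 0, 0, 1],
    [0, 0, 0, 0, 1],
  ],
)

```text
t: 5.42
eef_pos: [0.5276, 0.4034, 0.2262]
tool_rot: [180.0, 0.0, 146.9]
contact_force: [0.1, 0.4, 0.4]
gripper_width: 0.0939
gripper_force: 0.0
```

```bash
python3 go.py 0.527 0.404 0.222 147; python3 -c "
from h import *;print(arm.sense()['joints'])"
```

```text
shift [0.8 0.2 4.2] turn -0.1 rows 0.10211114636709603 0.016643283200780314 at [0.5276 0.4034 0.2262] [179.96   0.   146.88]
[ -4.88889471  38.40319912 -55.53304741  94.88269334  34.31085899
  65.31594773 -12.67382079]
```

Call:
servo_tool(
  motion=[
    [0, 0, 4, 0, 1],
    [0, 0, 0, 0, -1],
    [0, 0, 0, 0, -1],
    [0, 0, 0, 0, -1],
    [0, 0, 0, 0, -1],
    [0, 0, 0, 0, -1],
    [0, 0, 0, 0, -1],
    [0, 0, 0, 0, -1],
    [0, 0, 0, 0, -1],
    [0, 0, 0, 0, -1],
    [0, 0, 0, 0, -1],
  ],
)

```text
t: 6.33
eef_pos: [0.5271, 0.4035, 0.2208]
tool_rot: [180.0, -0.0, 147.0]
contact_force: [-0.0, 0.9, -0.4]
gripper_width: 0.0306
gripper_force: 0.3
```

Call:
servo_tool(
  motion=[
    [0, 0, 0, 0, -1],
    [0, 0, 0, 0, -1],
    [0, 0, -10, 0, -1],
    [0, 0, -20, 0, -1],
    [0, 0, -20, 0, -1],
    [0, 0, -20, 0, -1],
    [0, 0, -20, 0, -1],
    [0, 0, -20, 0, -1],
    [0, 0, -10, 0, -1],
    [0, 0, 0, 0, -1],
    [0, 0, 0, 0, -1],
  ],
)

```text
t: 7.25
eef_pos: [0.5271, 0.4033, 0.3406]
tool_rot: [180.0, 0.0, 146.9]
contact_force: [-0.6, -0.1, -1.4]
gripper_width: 0.0299
gripper_force: 29.7
```

```bash
python3 go.py 0.472 0.425 0.342 147;python3 - <<'E'
from h import *
im,p=snap('wrist','w3'); s=arm.sense(); print(s['gripper_force'],s['gripper_width'],s['t'])
e=s['eef_pos']
for dz in(.0,.078,.2058): print(proj(p,e-[0,0,dz]))
print(proj(p,np.array([.472,.425,.033])),proj(p,np.array([.527,.4035,.107])))
cv2.imwrite('pics/c3.png',cv2.resize(im[100:420,120:440],(576,576)))
E
```

```text
shift [ 58.  -11.8  -1.4] turn -0.1 rows 1.4201415955085548 0.007366321496372438 at [0.5271 0.4033 0.3406] [1.7999e+02 2.0000e-02 1.4695e+02]
29.67989355325699 0.03007154694988287 7.3
[275.08984623 370.08203424]
[274.97842176 264.42374107]
[274.91527037 204.54041667]
[265.8985786 139.2746482] [275.24919338 197.431259  ]
```

View pics/c3.png

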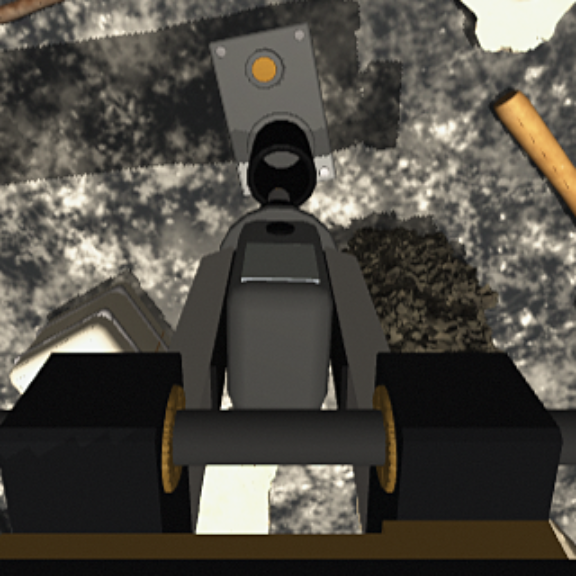

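The crop shows the meter upright in the grip, the sleeve at (278,195) and the empty tube mouth at (281,173) about where expected. The stud is at (263,69). Next I go over the stud and press.

Call:
servo_tool(
  motion=[
    [29, -6, 0, 0, -1],
    [29, -6, 0, 0, -1],
    [0, 0, 30, 0, -1],
    [0, 0, 30, 0, -1],
    [0, 0, 20, 0, -1],
    [0, 0, 17, 0, -1],
    [0, 0, 0, 0, -1],
    [0, 0, 0, 0, -1],
  ],
)

```text
t: 7.97
eef_pos: [0.4715, 0.4246, 0.2425]
tool_rot: [-179.9, -0.1, 147.0]
contact_force: [0.3, -0.4, -0.8]
gripper_width: 0.0301
gripper_force: 29.7
```

Call:
servo_tool(
  motion=[
    [0, 0, 3, 0, -1],
    [0, 0, 3, 0, -1],
    [0, 0, 2, 0, -1],
    [0, 0, 0, 0, -1],
    [0, 0, 0, 0, -1],
    [0, 0, 0, 0, -1],
  ],
)

```text
t: 8.47
eef_pos: [0.472, 0.4252, 0.2362]
tool_rot: [180.0, 0.0, 147.0]
contact_force: [0.3, 0.7, 0.3]
gripper_width: 0.0296
gripper_force: 29.7
```

Call:
servo_tool(
  motion=[
    [0, 0, 3, 0, -1],
    [0, 0, 2, 0, -1],
    [0, 0, 0, 0, -1],
    [0, 0, 0, 0, -1],
    [0, 0, 0, 0, -1],
    [0, 0, 0, 0, -1],
  ],
)

```text
t: 8.97
eef_pos: [0.472, 0.4251, 0.2309]
tool_rot: [180.0, 0.0, 147.0]
contact_force: [0.8, 0.8, 2.7]
gripper_width: 0.03
gripper_force: 29.7
```

Call:
servo_tool(
  motion=[
    [0, 0, -20, 0, -1],
    [0, 0, -40, 0, -1],
    [0, 0, -40, 0, -1],
    [0, 0, -40, 0, -1],
    [0, 0, -40, 0, -1],
    [0, 0, 0, 0, -1],
  ],
)

```text
t: 9.47
eef_pos: [0.4719, 0.4266, 0.418]
tool_rot: [179.6, 0.1, 147.0]
contact_force: [0.0, 1.2, -1.1]
gripper_width: 0.0302
gripper_force: 29.7
```

```bash
python3 go.py 0.46 0.08 0.41 165
```

```text
shift [-179.  -297.1    6.1] turn -18.0 rows 8.319530578087324 2.519394226236418 at [0.4719 0.4266 0.418 ] [1.7958e+02 1.0000e-01 1.4696e+02]
```

Call:
servo_tool(
  motion=[
    [-18, -30, 0, 0, -1],
    [-18, -30, 0, 0, -1],
    [-18, -30, 0, 0, -1],
    [-18, -30, 0, 0, -1],
    [-18, -30, 0, 0, -1],
    [-18, -30, 0, 0, -1],
    [-18, -30, 0, 0, -1],
    [-18, -30, 0, 0, -1],
    [-18, -30, 0, 0, -1],
    [-17, -27, 0, 0, -1],
    [0, 0, 0, -6, -1],
    [0, 0, 0, -6, -1],
    [0, 0, 0, -6, -1],
    [0, 0, 0, 0, -1],
  ],
)

```text
t: 10.63
eef_pos: [0.4596, 0.078, 0.4103]
tool_rot: [-180.0, -0.0, 165.2]
contact_force: [0.7, 0.4, -0.7]
gripper_width: 0.0298
gripper_force: 29.7
```

Run:
```python
from h import *
np.set_printoptions(precision=4,suppress=True)
s=arm.sense();print(s['eef_pos'],s['tool_rot'],s['joints'],s['t'])
im,p=snap('wrist','w4'); it,pt=snap('top','top1')
hs=[cv2.cvtColor(i,cv2.COLOR_BGR2HSV) for i in(im,it)]
for h,q,nm in((hs[0],p,'wrist'),(hs[1],pt,'top')):
    m=cv2.inRange(h,(15,120,100),(35,255,255)); n,l,st,c=cv2.connectedComponentsWithStats(m)
    for i in range(1,n):
        if st[i,4]>10: 
            X=plane(q,*c[i],.075)
            if .3<X[0]<.7 and -.0<X[1]<.3: print(nm,c[i],st[i,4],X)
print(proj(p,np.array([.438,.06,.075])))
```

```text
[0.4596 0.078  0.4103] [-179.9593   -0.0428  165.2331] [ 45.2051   4.1773 -64.0983 106.6638   3.9703  71.6083  55.1415] 10.6333
wrist [259.3736 167.4396] 91 [0.4371 0.061  0.075 ]
wrist [362.3425 233.0548] 73 [0.5735 0.1852 0.075 ]
top [236.6 212.4] 15 [0.5685 0.1835 0.075 ]
[258.8659 168.2222]
```

View pics/w4.png

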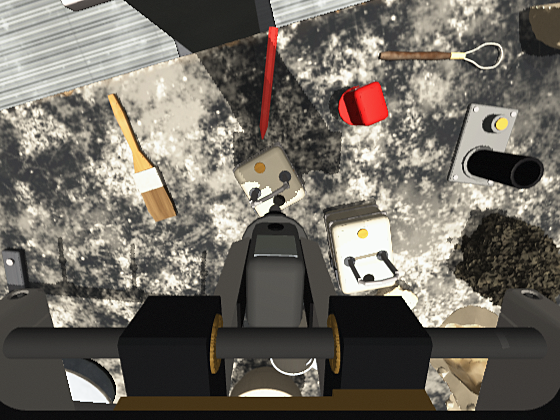

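The wrist view shows the medium stud at (259,167) and the large stud at (362,233). Both agree with the top view, so neither mould has moved.

```bash
python3 go.py 0.4375 0.0605 0.284 165.2
```

```text
shift [ 16.7 -23.  126.4] turn -0.5 rows 3.1067829707668193 0.06390676933403525 at [0.4597 0.0783 0.4104] [-1.7998e+02 -4.0000e-02  1.6474e+02]
```

Call:
servo_tool(
  motion=[
    [17, -23, 0, 0, -1],
    [0, 0, 0, 0, -1],
    [0, 0, 30, 0, -1],
    [0, 0, 30, 0, -1],
    [0, 0, 30, 0, -1],
    [0, 0, 30, 0, -1],
    [0, 0, 6, 0, -1],
    [0, 0, 0, 0, -1],
    [0, 0, 0, 0, -1],
  ],
)

```text
t: 11.48
eef_pos: [0.438, 0.0611, 0.2857]
tool_rot: [180.0, -0.0, 164.9]
contact_force: [-0.5, -0.8, -0.8]
gripper_width: 0.0304
gripper_force: 29.7
```

Call:
servo_tool(
  motion=[
    [0, 0, 3, 0, -1],
    [0, 0, 3, 0, -1],
    [0, 0, 3, 0, -1],
    [0, 0, 0, 0, -1],
    [0, 0, 0, 0, -1],
    [0, 0, 0, 0, -1],
    [0, 0, 0, 0, -1],
  ],
)

```text
t: 12.07
eef_pos: [0.4378, 0.0606, 0.276]
tool_rot: [180.0, 0.0, 164.9]
contact_force: [1.4, -0.2, 2.3]
gripper_width: 0.03
gripper_force: 29.7
```

Call:
servo_tool(
  motion=[
    [0, 0, -20, 0, -1],
    [0, 0, -40, 0, -1],
    [0, 0, -40, 0, -1],
    [0, 0, -30, 0, -1],
    [0, 0, 0, 0, -1],
  ],
)

```text
t: 12.48
eef_pos: [0.4389, 0.0616, 0.4107]
tool_rot: [180.0, 0.4, 165.0]
contact_force: [0.8, 1.0, -1.5]
gripper_width: 0.0304
gripper_force: 29.7
```

```bash
python3 go.py 0.58 0.185 0.41 165
```

```text
shift [-104.3  155.8    1.4] turn -0.0 rows 4.495042575343173 0.005538760108473708 at [0.4389 0.0616 0.4107] [179.98   0.36 164.96]
```

Call:
servo_tool(
  motion=[
    [-21, 31, 0, 0, -1],
    [-21, 31, 0, 0, -1],
    [-21, 31, 0, 0, -1],
    [-21, 31, 0, 0, -1],
    [-20, 31, 0, 0, -1],
    [0, 0, 0, 0, -1],
  ],
)

```text
t: 12.98
eef_pos: [0.5805, 0.1881, 0.4034]
tool_rot: [179.8, -0.3, 165.2]
contact_force: [-3.1, -1.2, -1.6]
gripper_width: 0.03
gripper_force: 29.7
```

```bash
cat > studs.py <<'E'
from h import *
np.set_printoptions(precision=4,suppress=True)
s=arm.sense();print(s['eef_pos'],s['tool_rot'],s['joints'],s['t'])
im,p=snap('wrist','ws%d'%(s['t']*100)); it,pt=snap('top')
for i_,q,nm in((im,p,'wrist'),(it,pt,'top')):
    m=cv2.inRange(cv2.cvtColor(i_,cv2.COLOR_BGR2HSV),(15,120,100),(35,255,255)); n,l,st,c=cv2.connectedComponentsWithStats(m)
    for i in range(1,n):
        if st[i,4]>8: 
            X=plane(q,*c[i],.087)
            if .3<X[0]<.75 and -.05<X[1]<.5: print(nm,c[i],st[i,4],'.087',X,'.075',plane(q,*c[i],.075))
E
python3 studs.py
```

```text
[0.5805 0.1881 0.4034] [179.8363  -0.25   165.1969] [ 22.0603  24.9136 -62.2546  90.6578  22.0922  78.0785  32.5688] 12.9833
wrist [418.303   57.7576] 132 .087 [0.4742 0.3996 0.087 ] .075 [0.4735 0.4053 0.075 ]
wrist [152.5315 101.7027] 111 .087 [0.4384 0.0652 0.087 ] .075 [0.4366 0.0609 0.075 ]
wrist [268.2041 175.102 ] 98 .087 [0.5677 0.1831 0.087 ] .075 [0.5698 0.1823 0.075 ]
top [159.381  241.7619] 21 .087 [0.4727 0.4127 0.087 ] .075 [0.4725 0.4155 0.075 ]
```

```bash
python3 go.py 0.568 0.183 0.298 165.2
```

```text
shift [  8.9  -4.5 106.2] turn -0.1 rows 2.55907436543336 0.010199106403907966 at [0.5781 0.185  0.4042] [179.97  -0.19 165.13]
```

Call:
servo_tool(
  motion=[
    [9, -4.5, 0, 0, -1],
    [0, 0, 0, 0, -1],
    [0, 0, 30, 0, -1],
    [0, 0, 30, 0, -1],
    [0, 0, 30, 0, -1],
    [0, 0, 16, 0, -1],
    [0, 0, 0, 0, -1],
    [0, 0, 0, 0, -1],
  ],
)

```text
t: 13.75
eef_pos: [0.568, 0.1801, 0.3003]
tool_rot: [-180.0, 0.0, 164.9]
contact_force: [0.1, -0.3, -0.3]
gripper_width: 0.0299
gripper_force: 29.7
```

Call:
servo_tool(
  motion=[
    [0, 0, 4, 0, -1],
    [0, 0, 4, 0, -1],
    [0, 0, 4, 0, -1],
    [0, 0, 0, 0, -1],
    [0, 0, 0, 0, -1],
    [0, 0, 0, 0, -1],
    [0, 0, 0, 0, -1],
  ],
)

```text
t: 14.33
eef_pos: [0.5686, 0.1814, 0.288]
tool_rot: [180.0, 0.0, 165.0]
contact_force: [1.3, 0.6, 0.2]
gripper_width: 0.03
gripper_force: 29.7
```

Call:
servo_tool(
  motion=[
    [0, -1, 2, 0, -1],
    [0, 0, 1, 0, -1],
    [0, 0, 0, 0, -1],
    [0, 0, 0, 0, -1],
    [0, 0, 0, 0, -1],
    [0, 0, 0, 0, -1],
  ],
)

```text
t: 14.83
eef_pos: [0.5682, 0.1804, 0.2848]
tool_rot: [180.0, -0.0, 165.0]
contact_force: [0.3, 1.7, 2.4]
gripper_width: 0.0297
gripper_force: 29.7
```

Call:
servo_tool(
  motion=[
    [0, 0, -20, 0, -1],
    [0, 0, -40, 0, -1],
    [0, 0, -40, 0, -1],
    [0, 0, -25, 0, -1],
    [0, 0, 0, 0, -1],
  ],
)

```text
t: 15.25
eef_pos: [0.5688, 0.1813, 0.4146]
tool_rot: [179.8, 0.3, 164.9]
contact_force: [-0.4, -1.1, -1.8]
gripper_width: 0.0303
gripper_force: 29.7
```

```bash
python3 go.py 0.5271 0.4035 0.40 147
```

```text
shift [ 98.  203.7  14.7] turn 17.9 rows 5.432784266203241 2.5067275683162684 at [0.5688 0.1813 0.4146] [179.85   0.27 164.95]
```

Call:
servo_tool(
  motion=[
    [14, 29.1, 2, 0, -1],
    [14, 29.1, 2, 0, -1],
    [14, 29.1, 2, 0, -1],
    [14, 29.1, 2, 0, -1],
    [14, 29.1, 2, 0, -1],
    [14, 29.1, 2, 0, -1],
    [14, 29.1, 2, 0, -1],
    [0, 0, 0, 6, -1],
    [0, 0, 0, 6, -1],
    [0, 0, 0, 6, -1],
    [0, 0, 20, 0, -1],
    [0, 0, 20, 0, -1],
    [0, 0, 0, 0, -1],
    [0, 0, 0, 0, -1],
  ],
)

```text
t: 16.42
eef_pos: [0.5262, 0.4019, 0.3545]
tool_rot: [-179.8, -0.0, 147.0]
contact_force: [0.2, 0.4, -1.2]
gripper_width: 0.0297
gripper_force: 29.7
```

```bash
python3 go.py 0.5271 0.4035 0.34 147
```

```text
shift [ 0.1  1.9 14.5] turn -0.0 rows 0.35097643747060625 0.0049288270633491005 at [0.5262 0.4019 0.3545] [-1.7984e+02 -5.0000e-02  1.4696e+02]
```

Call:
servo_tool(
  motion=[
    [0, 2, 15, 0, -1],
    [0, 0, 15, 0, -1],
    [0, 0, 15, 0, -1],
    [0, 0, 15, 0, -1],
    [0, 0, 0, 0, -1],
  ],
)

```text
t: 16.83
eef_pos: [0.5269, 0.403, 0.2918]
tool_rot: [-179.8, -0.1, 147.0]
contact_force: [0.1, -0.2, -1.5]
gripper_width: 0.0302
gripper_force: 29.7
```

Call:
servo_tool(
  motion=[
    [0, 0, 15, 0, -1],
    [0, 0, 15, 0, -1],
    [0, 0, 15, 0, -1],
    [0, 0, 15, 0, -1],
    [0, 0, 6, 0, -1],
    [0, 0, 4, 0, -1],
    [0, 0, 0, 0, -1],
    [0, 0, 0, 0, -1],
  ],
)

```text
t: 17.5
eef_pos: [0.5275, 0.4044, 0.226]
tool_rot: [180.0, -0.0, 147.0]
contact_force: [-0.8, 0.1, -1.4]
gripper_width: 0.0298
gripper_force: 29.7
```

Call:
servo_tool(
  motion=[
    [0, 0, 4, 0, -1],
    [0, 0, 1, 0, -1],
    [0, 0, 0, 0, -1],
    [0, 0, 0, 0, -1],
    [0, 0, 0, 0, -1],
  ],
)

```text
t: 17.92
eef_pos: [0.5275, 0.4042, 0.2209]
tool_rot: [180.0, 0.0, 147.0]
contact_force: [0.9, -0.1, -1.8]
gripper_width: 0.0302
gripper_force: 29.7
```

Call:
servo_tool(
  motion=[
    [0, 0, 0, 0, 0],
    [0, 0, 0, 0, 0],
    [0, 0, 0, 0, 0],
    [0, 0, 0, 0, 0.2],
    [0, 0, 0, 0, 0.2],
    [0, 0, 0, 0, 0.2],
    [0, 0, -15, 0, 0.2],
    [0, 0, -40, 0, 0.2],
    [0, 0, -40, 0, 0.2],
    [0, 0, -40, 0, 0.2],
    [0, 0, -30, 0, 0.2],
    [0, 0, 0, 0, 0.2],
  ],
)

```text
t: 18.92
eef_pos: [0.5276, 0.4059, 0.3938]
tool_rot: [179.5, 0.1, 147.0]
contact_force: [-0.4, -0.3, -0.1]
gripper_width: 0.0566
gripper_force: 0.0
```

```bash
python3 go.py 0.62 -0.26 0.38 160
```

```text
shift [-440.4 -508.    10.6] turn -13.0 rows 16.12522650232181 1.8197377568439808 at [0.5276 0.4059 0.3938] [1.7953e+02 1.3000e-01 1.4697e+02]
```

Call:
servo_tool(
  motion=[
    [-24.5, -28.2, 0, 0, 0.2],
    [-24.5, -28.2, 0, 0, 0.2],
    [-24.5, -28.2, 0, 0, 0.2],
    [-24.5, -28.2, 0, 0, 0.2],
    [-24.5, -28.2, 0, 0, 0.2],
    [-24.5, -28.2, 0, 0, 0.2],
    [-24.5, -28.2, 0, 0, 0.2],
    [-24.5, -28.2, 0, 0, 0.2],
    [-24.5, -28.2, 0, 0, 0.2],
    [-24.5, -28.2, 0, 0, 0.2],
    [-24.5, -28.2, 0, 0, 0.2],
    [-24.5, -28.2, 0, 0, 0.2],
    [-24.5, -28.2, 0, 0, 0.2],
    [-24.5, -28.2, 0, 0, 0.2],
    [-24.5, -28.2, 0, 0, 0.2],
    [-24.5, -28.2, 0, 0, 0.2],
    [-24.5, -28.2, 0, 0, 0.2],
    [-24.5, -28.2, 0, 0, 0.2],
  ],
)

```text
t: 20.42
eef_pos: [0.6202, -0.2635, 0.3869]
tool_rot: [180.0, 0.0, 147.0]
contact_force: [0.4, -0.2, 0.8]
gripper_width: 0.0567
gripper_force: 0.0
```

Call:
servo_tool(
  motion=[
    [0, 0, 0, -6.5, 0.2],
    [0, 0, 0, -6.5, 0.2],
    [0, 0, 10, 0, 0.2],
    [0, 0, 0, 0, 0.2],
    [0, 0, 0, 0, 0.2],
  ],
)

```text
t: 20.83
eef_pos: [0.6201, -0.2614, 0.3754]
tool_rot: [180.0, -0.0, 159.8]
contact_force: [-0.3, 0.7, 0.1]
gripper_width: 0.0568
gripper_force: 0.0
```

```bash
cat > shot.py <<'E'
from h import *
import pickle
np.set_printoptions(precision=4,suppress=True)
n=sys.argv[1]; s=arm.sense();print(s['eef_pos'],s['tool_rot'],s['joints'],s['t'])
im,p=snap('wrist',n); pickle.dump(p,open(n+'.pkl','wb'))
E
python3 shot.py h1
```

```text
[ 0.6201 -0.2614  0.3754] [179.9948  -0.0469 159.7676] [ 53.1773  29.5776 -52.5036  84.7738  23.6469  77.3332  68.8601] 20.8333
```

Call:
servo_tool(
  motion=[
    [30, 0, 0, 0, 0.2],
    [30, 0, 0, 0, 0.2],
    [0, 0, 0, 0, 0.2],
    [0, 0, 0, 0, 0.2],
  ],
)

```text
t: 21.22
eef_pos: [0.5633, -0.2408, 0.3767]
tool_rot: [-179.9, 0.1, 159.9]
contact_force: [0.4, -0.8, 0.9]
gripper_width: 0.0563
gripper_force: 0.0
```

```bash
python3 shot.py h2
python3 - <<'E'
import cv2,numpy as np
a=cv2.imread('pics/h1.png')[0:300];b=cv2.imread('pics/h2.png')[0:300]
cv2.imwrite('pics/c4.png',np.vstack([a,b]))
E
```

```text
[ 0.5633 -0.2408  0.3767] [-179.9045    0.0579  159.8564] [ 58.5021  23.6181 -54.9474  92.7859  20.0553  74.0543  70.0845] 21.2167
```

View pics/c4.png

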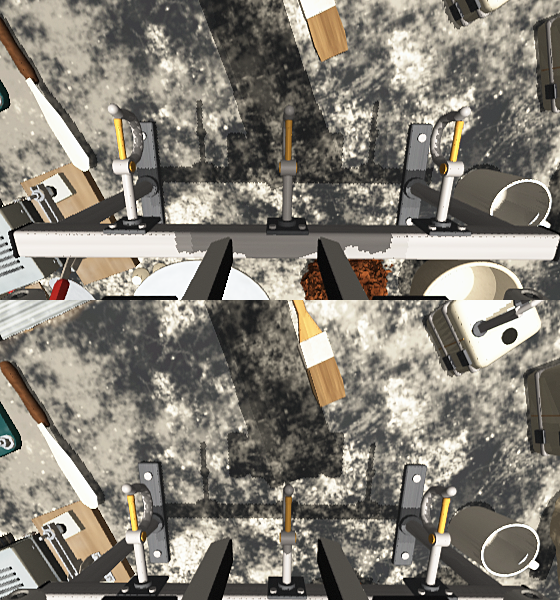

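The two stacked views show each hook's brass gate (view 1: (119,140), (288,143), (457,140)) with its grey nose knob above and its arm below, leading back to the bar. I triangulate the gate ends and knobs.

```bash
cat > hooks.py <<'E'
from h import *
import pickle
np.set_printoptions(precision=4,suppress=True)
def gates(n,rng):
    im=cv2.imread(f'pics/{n}.png');p=pickle.load(open(n+'.pkl','rb'))
    h=cv2.cvtColor(im,cv2.COLOR_BGR2HSV); m=cv2.inRange(h,(15,130,80),(35,255,255))
    k,l,st,c=cv2.connectedComponentsWithStats(m); out=[]
    for i in range(1,k):
        if st[i,4]>40 and rng[0]<c[i][1]<rng[1] and st[i,3]>15 and st[i,2]<25:
            v,u=np.where(l==i); 
            a=np.array([u[v<=v.min()+1].mean(),v.min()-.5]);b=np.array([u[v>=v.max()-1].mean(),v.max()+.5]); out.append((c[i],a,b,st[i]))
    return p,sorted(out,key=lambda o:o[0][0])
p1,g1=gates('h1',(90,200));p2,g2=gates('h2',(150,280))
print(len(g1),len(g2)); C=[]
for a,b in zip(g1,g2):
    print(a[3],b[3]); F=two(p1,a[1],p2,b[1]);H=two(p1,a[2],p2,b[2]);M=two(p1,a[0],p2,b[0]);C.append(M)
    print('free',F,'hinge',H,'mid',M,'len',np.linalg.norm((F-H)[:2]),'yaw',np.degrees(np.arctan2(*(H-F)[1::-1])))
d=C[-1]-C[0]; print('line yaw',np.degrees(np.arctan2(d[1],d[0]))-90, np.linalg.norm(d))
# knobs by eye
for a,b in (((113,110),(126,491-300)),((288,114),(288,491-300)),((462,110),(449,491-300))): print('knob',two(p1,a,p2,b))
E
python3 hooks.py
```

```text
3 3
[114 119  12  40 244] [127 195  11  36 210]
free [ 0.499  -0.3445  0.2241] hinge [ 0.5275 -0.3528  0.2294] mid [ 0.5126 -0.348   0.2274] len 0.029655016391158133 yaw -16.368140062470964
[285 120   7  41 245] [285 196   7  36 204]
free [ 0.5448 -0.2227  0.2234] hinge [ 0.5737 -0.2335  0.226 ] mid [ 0.5583 -0.2279  0.2276] len 0.03082789511820274 yaw -20.534497608538107
[450 121  14  41 263] [438 198  12  35 228]
free [ 0.5901 -0.1021  0.2261] hinge [ 0.6195 -0.1118  0.2254] mid [ 0.6039 -0.107   0.2262] len 0.0309892971368418 yaw -18.19686050863529
line yaw -20.74443798813175 0.257691541376779
knob [ 0.4947 -0.3392  0.2357]
knob [ 0.541  -0.2216  0.2242]
knob [ 0.582  -0.1029  0.2337]
```

Run:
```python
import cv2,numpy as np
a=cv2.imread('pics/h1.png');b=cv2.imread('pics/h2.png')
f=lambda i,x,y:cv2.resize(i[y:y+75,x:x+75],None,fx=4,fy=4,interpolation=cv2.INTER_CUBIC)
cv2.imwrite('pics/c5.png',np.vstack([np.hstack([f(a,95,98),f(a,415,98)]),np.hstack([f(b,105,175),f(b,400,175)])]))
```

```text
(no output)
```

View pics/c5.png

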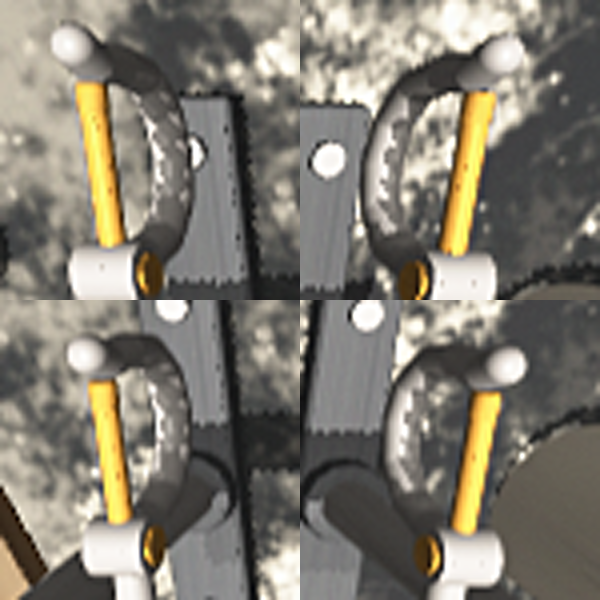

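The crop shows nose knobs, gate free ends, and gold hinge pins clearly. I triangulate the knobs and pins in rack axes.

```bash
cat >> hooks.py <<'E'
print('----')
y=np.radians(-20.7); ex=np.array([np.cos(y),np.sin(y),0]); ey=np.array([-np.sin(y),np.cos(y),0])
rk=lambda X:np.array([X@ex,X@ey,X[2]])*1000
A=lambda u,v:(95+u/4,98+v/4); B=lambda u,v:(415+(u-300)/4,98+v/4); Cc=lambda u,v:(105+u/4,175+(v-300)/4); D=lambda u,v:(400+(u-300)/4,175+(v-300)/4)
for n,a,b in (('knob3',A(72,45),Cc(88,355)),('knob1',B(505,55),D(505,366)),('pin3',A(150,275),Cc(153,547)),('pin1',B(411,281),D(428,553)),
  ('free3',A(88,85),Cc(102,382)),('free1',B(482,95),D(487,393)),('Uextreme3',A(190,165),Cc(190,405)),('Uextreme1',B(362,170),D(385,430))):
    X=two(p1,a,p2,b); print(n,X,rk(X))
for M in C: print('gate mid',rk(M))
E
python3 hooks.py | sed -n '/----/,$p'
```

```text
----
knob3 [ 0.4935 -0.3407  0.231 ] [ 582.0781 -144.2994  230.9877]
knob1 [ 0.5845 -0.0993  0.2309] [581.893  113.6799 230.9348]
pin3 [ 0.5358 -0.3501  0.2264] [ 624.9819 -138.1279  226.4463]
pin1 [ 0.6224 -0.1199  0.2248] [624.5791 107.8228 224.7767]
free3 [ 0.4998 -0.3441  0.2254] [ 589.1265 -145.1968  225.3525]
free1 [ 0.5914 -0.1011  0.2252] [589.0046 114.4377 225.1634]
Uextreme3 [ 0.5157 -0.3526  0.1797] [ 607.0786 -147.5536  179.6625]
Uextreme1 [ 0.6039 -0.1131  0.1995] [604.8585 107.6726 199.4579]
gate mid [ 602.543  -144.3478  227.4   ]
gate mid [602.8199 -15.8613 227.5697]
gate mid [602.7428 113.3409 226.2015]
```

```bash
python3 go.py 0.61 0.181 0.35 176.5
```

```text
shift [102.2 412.3  26. ] turn -16.6 rows 10.205567305514453 2.3245372321333746 at [ 0.564  -0.2412  0.3765] [-1.7994e+02  7.0000e-02  1.5986e+02]
```

Call:
servo_tool(
  motion=[
    [9.3, 37.5, 0, 0, 1],
    [9.3, 37.5, 0, 0, 1],
    [9.3, 37.5, 0, 0, 1],
    [9.3, 37.5, 0, 0, 1],
    [9.3, 37.5, 0, 0, 1],
    [9.3, 37.5, 0, 0, 1],
    [9.3, 37.5, 0, 0, 1],
    [9.3, 37.5, 0, 0, 1],
    [9.3, 37.5, 0, 0, 1],
    [9.3, 37.5, 0, 0, 1],
    [9.3, 37.5, 0, 0, 1],
    [0, 0, 26, -5.5, 1],
    [0, 0, 0, -5.5, 1],
    [0, 0, 0, -5.5, 1],
    [0, 0, 0, 0, 1],
  ],
)

```text
t: 22.52
eef_pos: [0.6098, 0.1821, 0.3491]
tool_rot: [180.0, -0.1, 176.7]
contact_force: [0.1, 0.3, 0.3]
gripper_width: 0.0943
gripper_force: 0.0
```

```bash
python3 shot.py b1; python3 studs.py; python3 -c "
import cv2;cv2.imwrite('pics/c6.png',cv2.resize(cv2.imread('pics/b1.png')[60:360,130:430],(600,600)))"
```

```text
[0.6098 0.1821 0.3491] [179.9527  -0.0655 176.7222] [ 20.6086  30.0326 -60.8088  91.4295  26.8666  74.6052  42.4965] 22.5167
[0.6099 0.1818 0.3494] [179.9411  -0.0373 176.3416] [ 20.6208  29.973  -60.7603  91.4295  26.8134  74.5807  42.1844] 22.5667
wrist [152.5059  40.8471] 170 .087 [0.4398 0.0652 0.087 ] .075 [0.4369 0.061  0.075 ]
wrist [465.3815  59.6532] 173 .087 [0.4789 0.3936 0.087 ] .075 [0.4774 0.4008 0.075 ]
wrist [274.5143 156.4071] 140 .087 [0.5678 0.1847 0.087 ] .075 [0.5693 0.1846 0.075 ]
top [159.5714 241.9048] 21 .087 [0.4722 0.4121 0.087 ] .075 [0.472  0.4149 0.075 ]
```

View pics/c6.png

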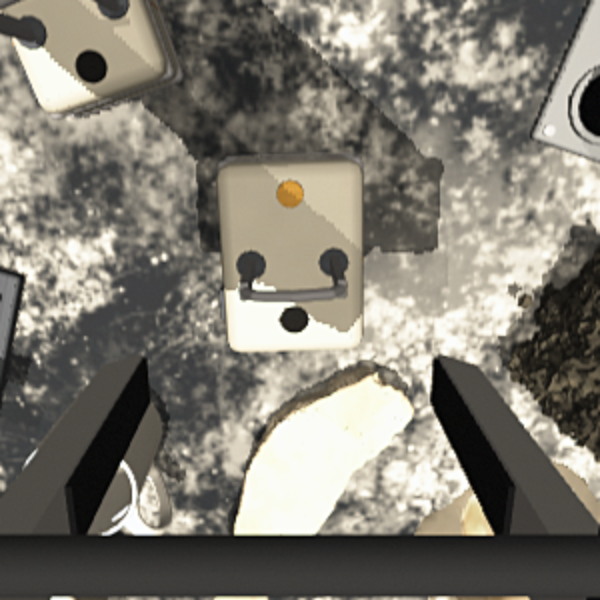

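The crop shows the bar's middle at (293,294), aligned with the gripper, and the large stud at (289,193). Next I compute the offset and check the meter in the stand.

```bash
python3 - <<'E'
from h import *
import pickle
np.set_printoptions(precision=4,suppress=True)
p=pickle.load(open('b1.pkl','rb'))
print('bar',plane(p,276.5,207,.152),'ends',plane(p,130+242/2,60+293/2,.152),plane(p,130+346/2,60+290.5/2,.152))
it,pt=snap('top','top2')
a=cv2.imread('pics/top0.png')[200:260,135:200]; b=it[200:260,135:200]
w=cv2.imread('pics/b1.png')[20:160,400:560]
cv2.imwrite('pics/c7.png',np.hstack([cv2.resize(b,(260,240)),cv2.resize(w,(320,280))[:240]]))
E
python3 go.py 0.61 0.181 0.26 176.5
```

```text
bar [0.6093 0.1842 0.152 ] ends [0.6074 0.159  0.152 ] [0.6091 0.2104 0.152 ]
shift [-0.4 -0.4 89.9] turn -0.3 rows 2.156274880935771 0.036537985667843796 at [0.6096 0.1813 0.3499] [1.7998e+02 2.0000e-02 1.7624e+02]
```

View pics/c7.png

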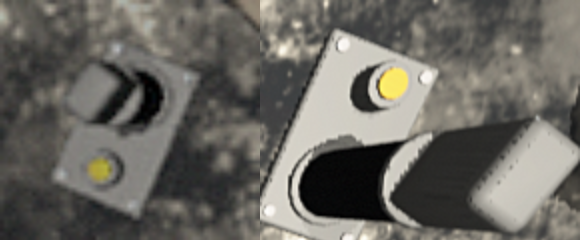

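The meter stands properly in its stand. I descend onto the large bow.

Call:
servo_tool(
  motion=[
    [0.5, 3.2, 30, -1.5, 1],
    [0, 0, 35, 0, 1],
    [0, 0, 35, 0, 1],
    [0, 0, 25, 0, 1],
    [0, 0, 13, 0, 1],
    [0, 0, 0, 0, 1],
    [0, 0, 0, 0, 1],
  ],
)

```text
t: 23.3
eef_pos: [0.6093, 0.1849, 0.2125]
tool_rot: [180.0, 0.0, 177.9]
contact_force: [-0.6, -0.1, 1.4]
gripper_width: 0.0937
gripper_force: 0.0
```

```bash
python3 go.py 0.609 0.1845 0.210 178
python3 - <<'E'
from h import *
np.set_printoptions(precision=4,suppress=True)
s=arm.sense(); im,p=snap('wrist','b2')
cv2.imwrite('pics/c8.png',im[150:400,130:430])
print(proj(p,np.array([.6088,.1844,.152])))
E
```

```text
shift [ 0.3 -0.4  2.5] turn -0.1 rows 0.06179680058151961 0.014283071517548717 at [0.6093 0.1849 0.2125] [1.7997e+02 1.0000e-02 1.7790e+02]
[273.4541 279.7036]
```

View pics/c8.png

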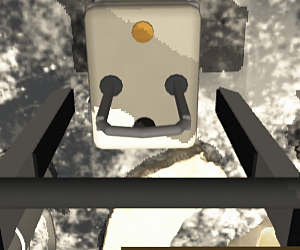

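The crop shows the bow's bar at full-frame (276,282), centred between the open fingers. I check its height from the two views, then close.

Run:
```python
from h import *
import pickle
np.set_printoptions(precision=4,suppress=True)
print(two(pickle.load(open('b1.pkl','rb')),(276.5,207),cams.camera_params('wrist'),(276,282)))
```

```text
[0.6076 0.1852 0.1579]
```

Call:
servo_tool(
  motion=[
    [0, 0, 2, 0, 0.2],
    [0, 0, 0, 0, -1],
    [0, 0, 0, 0, -1],
    [0, 0, 0, 0, -1],
    [0, 0, 0, 0, -1],
    [0, 0, 0, 0, -1],
    [0, 0, 0, 0, -1],
    [0, 0, 0, 0, -1],
    [0, 0, 0, 0, -1],
    [0, 0, 0, 0, -1],
    [0, 0, 0, 0, -1],
  ],
)

```text
t: 24.27
eef_pos: [0.609, 0.1845, 0.2098]
tool_rot: [-180.0, 0.0, 177.9]
contact_force: [-1.5, -2.6, 3.8]
gripper_width: 0.0549
gripper_force: 30.0
```

Call:
servo_tool(
  motion=[
    [0, 0, -5, 0, -1],
    [0, 0, -15, 0, -1],
    [0, 0, -30, 0, -1],
    [0, 0, -30, 0, -1],
    [0, 0, -40, 0, -1],
    [0, 0, -30, 0, -1],
    [0, 0, 0, 0, -1],
    [0, 0, 0, 0, -1],
  ],
)

```text
t: 24.93
eef_pos: [0.6091, 0.1851, 0.3619]
tool_rot: [180.0, 0.2, 178.0]
contact_force: [0.0, 0.0, -4.9]
gripper_width: 0.0549
gripper_force: 30.0
```

```bash
python3 - <<'E'
from h import *
y=np.radians(-20.7); ex=np.array([np.cos(y),np.sin(y)]); ey=np.array([-np.sin(y),np.cos(y)])
for n,yy in((1,114),(2,-15.9),(3,-145)):
  for xx in (604,595): print(n,xx,(xx*ex+yy*ey).round(1))
E
python3 go.py 0.598 -0.104 0.36 159.3
```

```text
1 604 [ 605.3 -106.9]
1 595 [ 596.9 -103.7]
2 604 [ 559.4 -228.4]
2 595 [ 551.  -225.2]
3 604 [ 513.8 -349.1]
3 595 [ 505.3 -346. ]
shift [   0.8 -289.3    1.7] turn 18.7 rows 6.938153153732691 2.6068644806288557 at [0.6091 0.1851 0.3619] [1.7995e+02 1.6000e-01 1.7797e+02]
```

Call:
servo_tool(
  motion=[
    [0, 0, 0, 6.2, -1],
    [0, 0, 0, 6.2, -1],
    [0, 0, 0, 6.2, -1],
    [0, 0, 0, 0, -1],
    [0, 0, 0, 0, -1],
  ],
)

```text
t: 25.35
eef_pos: [0.6085, 0.1845, 0.3588]
tool_rot: [-179.9, -0.1, 159.6]
contact_force: [0.6, 0.5, -3.0]
gripper_width: 0.0548
gripper_force: 30.0
```

```bash
python3 go.py 0.508 -0.07 0.36 159.3
```

```text
shift [   5.4 -273.6   -0.9] turn 0.3 rows 6.5617332705160525 0.0374100732531757 at [0.6085 0.1845 0.3588] [-1.7994e+02 -5.0000e-02  1.5957e+02]
```

Call:
servo_tool(
  motion=[
    [0.5, -15, 0, 0, -1],
    [0.5, -23, 0, 0, -1],
    [0.5, -23, 0, 0, -1],
    [0.5, -23, 0, 0, -1],
    [0.5, -23, 0, 0, -1],
    [0.5, -23, 0, 0, -1],
    [0.5, -23, 0, 0, -1],
    [0.5, -23, 0, 0, -1],
    [0.5, -23, 0, 0, -1],
    [0.5, -23, 0, 0, -1],
    [0.5, -23, 0, 0, -1],
    [0, -20, 0, 0, -1],
    [0, -8, 0, 0.3, -1],
    [0, 0, 20, 0, -1],
    [0, 0, 20, 0, -1],
    [0, 0, 17, 0, -1],
    [0, 0, 0, 0, -1],
    [0, 0, 0, 0, -1],
  ],
)

```text
t: 26.85
eef_pos: [0.5073, -0.0684, 0.3024]
tool_rot: [180.0, -0.1, 159.2]
contact_force: [0.4, -0.5, -2.8]
gripper_width: 0.0549
gripper_force: 30.0
```

```bash
python3 go.py 0.508 -0.07 0.302 159.3; python3 shot.py k1; python3 -c "
from h import *
im=cv2.imread('pics/k1.png'); p=cams.camera_params('wrist'); e=arm.sense()['eef_pos']
print('bar pred',proj(p,e-[0,0,.058]),'knob',proj(p,np.array([.5845,-.0993,.231])),'seat',proj(p,np.array([.6053,-.1069,.201])))
cv2.imwrite('pics/c9.png',cv2.resize(im[120:400,130:430],(600,560)))"
```

```text
shift [-1.2 -1.3  0.4] turn -0.1 rows 0.04309397369861826 0.010106268872118468 at [ 0.5073 -0.0684  0.3024] [ 1.7997e+02 -1.1000e-01  1.5923e+02]
[ 0.5073 -0.0684  0.3024] [179.9711  -0.1071 159.2276] [ 50.7218  17.4417 -58.7485 110.0129  16.8062  61.8663  54.2827] 26.85
bar pred [274.94103419 282.98967186] knob [272.49395338 381.08568938] seat [273.20485238 370.54178628]
```

View pics/c9.png

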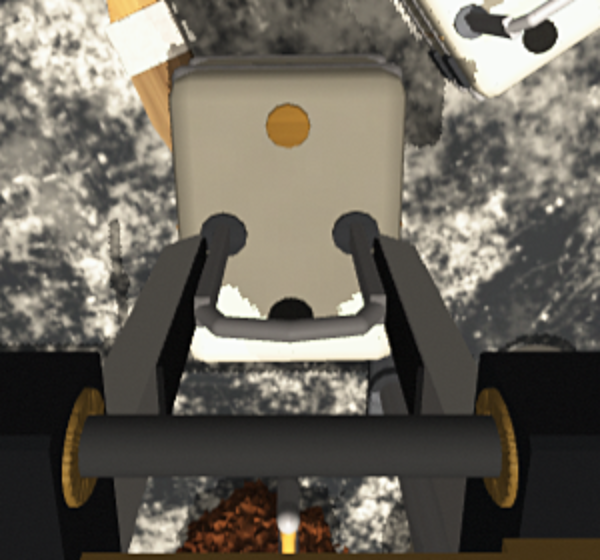

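The crop shows the knob at full-frame (274,381.5), as predicted, and the held bar at (275,284), also as predicted. I go in over the nose.

Call:
servo_tool(
  motion=[
    [-10, 0, 0, 0, -1],
    [-16, 0, 0, 0, -1],
    [-16, 0, 0, 0, -1],
    [-16, -1, 0, 0, -1],
    [-16, 0, 0, 0, -1],
    [-14, 0, 0, 0, -1],
    [-8, 0, 0, 0, -1],
    [0, 0, 0, 0, -1],
    [0, 0, 0, 0, -1],
    [0, 0, 0, 0, -1],
  ],
)

```text
t: 27.73
eef_pos: [0.5964, -0.1038, 0.3029]
tool_rot: [-180.0, -0.0, 159.1]
contact_force: [-0.6, 0.2, -4.4]
gripper_width: 0.0549
gripper_force: 30.0
```

```bash
cat > chk.py <<'E'
from h import *
import pickle
k=int(sys.argv[1]);n=sys.argv[2]
y=np.radians(-20.7); ex=np.array([np.cos(y),np.sin(y),0]); ey=np.array([-np.sin(y),np.cos(y),0])
yy={1:114,2:-15.9,3:-145}[k]
s=arm.sense();e=s['eef_pos']; print('rack xyz',e@ex*1000,e@ey*1000-yy,e[2],s['tool_rot'],s['contact_force'],s['t'])
im,p=snap('wrist',n)
print('bar pred',proj(p,e-[0,0,.058]),'knob',proj(p,.582*ex+(yy/1000)*ey+[0,0,.231]),'gate free',proj(p,.590*ex+(yy/1000)*ey+[0,0,.226]))
cv2.imwrite('pics/z'+n+'.png',cv2.resize(im[150:400,155:405],(600,600)))
E
python3 chk.py 1 k2
```

```text
rack xyz 594.6293273682517 -0.2668208033743156 0.3029446129527874 [-1.79997153e+02 -2.38392835e-03  1.59088001e+02] [-0.57274691  0.20461127 -4.41401173] 27.7333
bar pred [275.03535152 282.95150476] knob [275.40258306 250.3418942 ] gate free [275.43687926 258.98819074]
```

View pics/zk2.png

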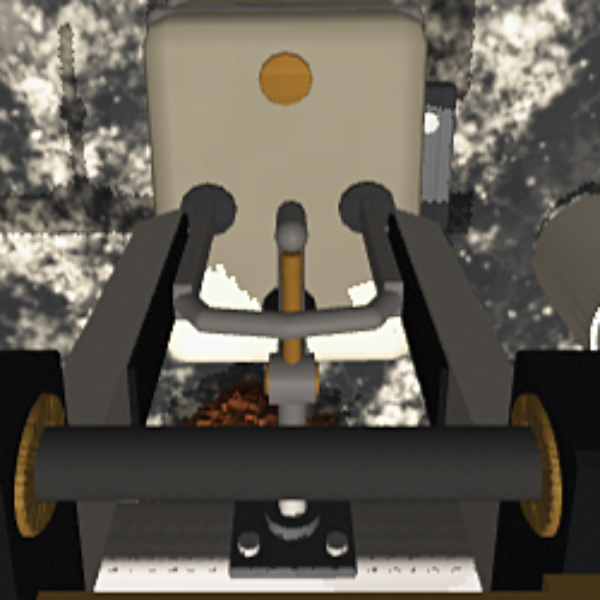

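The picture shows the bar at (290,320) lying over the brass gate. The knob is at (291,237), within 1.5 px of prediction. I push down.

Call:
servo_tool(
  motion=[
    [0, 0, 5, 0, -1],
    [0, 0, 5, 0, -1],
    [0, 0, 4, 0, -1],
    [0, 0, 4, 0, -1],
    [0, 0, 0, 0, -1],
    [0, 0, 0, 0, -1],
  ],
)

```text
t: 28.28
eef_pos: [0.5967, -0.1041, 0.2845]
tool_rot: [180.0, -0.0, 159.1]
contact_force: [-2.1, 1.8, -1.7]
gripper_width: 0.055
gripper_force: 30.0
```

Call:
servo_tool(
  motion=[
    [0, 0, 4, 0, -1],
    [0, 0, 4, 0, -1],
    [0, 0, 0, 0, -1],
    [0, 0, 0, 0, -1],
  ],
)

```text
t: 28.62
eef_pos: [0.5966, -0.104, 0.2764]
tool_rot: [180.0, -0.0, 159.1]
contact_force: [-2.4, 0.6, 0.2]
gripper_width: 0.0547
gripper_force: 30.0
```

Call:
servo_tool(
  motion=[
    [0, 0, 3, 0, -1],
    [0, 0, 3, 0, -1],
    [0, 0, 3, 0, -1],
    [0, 0, 3, 0, -1],
    [0, 0, 2, 0, -1],
    [0, 0, 0, 0, -1],
    [0, 0, 0, 0, -1],
  ],
)

```text
t: 29.2
eef_pos: [0.5968, -0.1043, 0.2623]
tool_rot: [-180.0, -0.0, 159.1]
contact_force: [-0.3, -0.3, -4.4]
gripper_width: 0.0549
gripper_force: 30.0
```

```bash
python3 chk.py 1 k3
```

```text
rack xyz 595.1121582082798 -0.670795079871283 0.2622932723895988 [-1.79998443e+02 -2.53151893e-02  1.59054512e+02] [-0.31017096 -0.3417621  -4.37160407] 29.2
bar pred [275.04360825 283.01187745] knob [276.46706369 289.36659808] gate free [276.46652009 298.46718695]
```

The force rose to about 4.6 N and dropped back, so the bow is past the gate. I centre it over the seat and set it down.

Call:
servo_tool(
  motion=[
    [-4, 0, 0, 0, -1],
    [-4, 0, 0, 0, -1],
    [0, 0, 1.5, 0, -1],
    [0, 0, 1.5, 0, -1],
    [0, 0, 0, 0, -1],
    [0, 0, 0, 0, -1],
  ],
)

```text
t: 29.75
eef_pos: [0.6042, -0.107, 0.2595]
tool_rot: [180.0, -0.0, 159.1]
contact_force: [-0.0, -0.2, -3.5]
gripper_width: 0.0549
gripper_force: 30.0
```

Call:
servo_tool(
  motion=[
    [0, 0, 1, 0, -1],
    [0, 0, 1, 0, -1],
    [0, 0, 0, 0, -1],
    [0, 0, 0, 0, -1],
  ],
)

```text
t: 30.08
eef_pos: [0.6044, -0.107, 0.2579]
tool_rot: [180.0, 0.0, 159.1]
contact_force: [-1.5, -0.2, 0.4]
gripper_width: 0.0546
gripper_force: 30.0
```

Call:
servo_tool(
  motion=[
    [0, 0, 0, 0, 0.4],
    [0, 0, 0, 0, 0.5],
    [0, 0, 0, 0, 0.5],
    [0, 0, 0, 0, 0.5],
    [0, 0, 0, 0, 0.5],
    [0, 0, 0, 0, 0.5],
    [0, 0, -20, 0, 0.5],
    [0, 0, -40, 0, 0.5],
    [0, 0, -40, 0, 0.5],
    [0, 0, -20, 0, 0.5],
    [0, 0, 0, 0, 0.5],
  ],
)

```text
t: 31.0
eef_pos: [0.6056, -0.1065, 0.3827]
tool_rot: [179.9, 0.4, 159.1]
contact_force: [-0.1, 0.1, -0.4]
gripper_width: 0.0707
gripper_force: 0.0
```

```bash
cat > verify.py <<'E'
from h import *
k=int(sys.argv[1])
y=np.radians(-20.7); ex=np.array([np.cos(y),np.sin(y),0]); ey=np.array([-np.sin(y),np.cos(y),0])
im,p=snap('wrist','v%d'%(arm.sense()['t']*100))
m=cv2.inRange(cv2.cvtColor(im,cv2.COLOR_BGR2HSV),(12,110,70),(38,255,255)); n,l,st,c=cv2.connectedComponentsWithStats(m)
for i in range(1,n):
    if st[i,4]>12:
        for z in(.226,.14):
            X=plane(p,*c[i],z); print(st[i],'z',z,'rack',(X@ex*1000).round(1),(X@ey*1000-{1:114,2:-15.9,3:-145}[k]).round(1))
# dark/steel profile: columns across bar 12 mm beside hook, look along x
for dy in(-14,14):
    pts=[proj(p,(x/1000)*ex+(({1:114,2:-15.9,3:-145}[k]+dy)/1000)*ey+[0,0,.201]) for x in range(570,640,3)]
    print(dy,[int(im[int(round(v)),int(round(u))].mean()) for u,v in pts])
print(arm.sense()['eef_pos'],arm.sense()['gripper_width'])
E
python3 verify.py 1
```

```text
[181   0  35  48 608] z 0.226 rack 456.6 -53.9
[181   0  35  48 608] z 0.14 rack 434.4 -73.6
[354   0  10   3  24] z 0.226 rack 442.2 59.6
[354   0  10   3  24] z 0.14 rack 414.9 80.9
[222  63  24  40 322] z 0.226 rack 494.7 -30.2
[222  63  24  40 322] z 0.14 rack 486.3 -41.3
[205  69  28  42 482] z 0.226 rack 499.6 -42.1
[205  69  28  42 482] z 0.14 rack 492.9 -57.5
[267 150  14  14 154] z 0.226 rack 550.0 -0.6
[267 150  14  14 154] z 0.14 rack 561.5 -1.0
[118 202  12  35 216] z 0.226 rack 602.3 -128.8
[118 202  12  35 216] z 0.14 rack 632.7 -175.6
[272 202   6  34 202] z 0.226 rack 602.6 0.2
[272 202   6  34 202] z 0.14 rack 633.0 0.1
[133 237   3  10  20] z 0.226 rack 623.9 -123.5
[133 237   3  10  20] z 0.14 rack 662.1 -168.3
[145 315   7  12  41] z 0.226 rack 706.2 -121.5
[145 315   7  12  41] z 0.14 rack 774.0 -165.6
[130 321  16  53 292] z 0.226 rack 741.5 -139.2
[130 321  16  53 292] z 0.14 rack 822.0 -189.6
[408 321  12  53 240] z 0.226 rack 741.7 139.4
[408 321  12  53 240] z 0.14 rack 822.4 189.4
[254 392  26   5  75] z 0.226 rack 799.2 -8.5
[254 392  26   5  75] z 0.14 rack 900.6 -11.8
-14 [147, 148, 148, 148, 154, 29, 48, 127, 172, 246, 207, 109, 165, 243, 243, 243, 243, 243, 243, 243, 227, 103, 110, 112]
14 [148, 148, 148, 148, 126, 48, 50, 134, 146, 147, 79, 120, 125, 226, 243, 243, 243, 243, 243, 242, 237, 78, 56, 68]
[ 0.60498061 -0.10683007  0.38004769] 0.07071298171889347
```

Gate 1 is at its old place with full length (shut), and the large mould's stud lies 42 mm in front of the seat, so it hangs well. Next is the medium mould.

```bash
python3 go.py 0.475 0.068 0.36 195
```

```text
shift [184.  116.8  19.4] turn -36.0 rows 5.246398714306441 5.021633346104552 at [ 0.605  -0.1068  0.38  ] [179.98   0.21 159.05]
```

Call:
servo_tool(
  motion=[
    [31, 19.5, 0, 0, 1],
    [31, 19.5, 0, 0, 1],
    [31, 19.5, 0, 0, 1],
    [31, 19.5, 0, 0, 1],
    [31, 19.5, 0, 0, 1],
    [31, 19.5, 0, 0, 1],
    [0, 0, 20, -6, 1],
    [0, 0, 0, -6, 1],
    [0, 0, 0, -6, 1],
    [0, 0, 0, -6, 1],
    [0, 0, 0, -6, 1],
    [0, 0, 0, -6, 1],
    [0, 0, 0, 0, 1],
    [0, 0, 0, 0, 1],
  ],
)

```text
t: 32.22
eef_pos: [0.4722, 0.0684, 0.3571]
tool_rot: [180.0, -0.1, -165.1]
contact_force: [-0.1, -0.4, -0.1]
gripper_width: 0.0941
gripper_force: 0.0
```

```bash
cat > med.py <<'E'
from h import *
np.set_printoptions(precision=4,suppress=True)
n=sys.argv[1]
s=arm.sense();print(s['eef_pos'],s['tool_rot'],s['joints'],s['t'])
im,p=snap('wrist',n); h=cv2.cvtColor(im,cv2.COLOR_BGR2HSV)
m=cv2.inRange(h,(12,110,70),(38,255,255)); k,l,st,c=cv2.connectedComponentsWithStats(m)
S=None
for i in range(1,k):
    if 40<st[i,4]<600:
        X=plane(p,*c[i],.075)
        if np.hypot(X[0]-.437,X[1]-.061)<.08: print('stud',c[i],st[i],X); S=X
# dark blobs on the mould: pour hole and leg feet
d=(im.max(2)<60).astype('uint8'); k,l,st,c=cv2.connectedComponentsWithStats(d)
for i in range(1,k):
    if 25<st[i,4]<900:
        X=plane(p,*c[i],.072); r=np.linalg.norm((X-S)[:2])
        if r<.075: print('dark',c[i],st[i],X,'r',r.round(4),'yaw',np.degrees(np.arctan2(X[1]-S[1],X[0]-S[0])).round(1))
E
python3 med.py m1
```

```text
[0.4722 0.0684 0.3571] [ 179.9734   -0.0529 -165.1443] [ 45.4788  10.5362 -66.9094 109.8249  10.5409  66.4132  79.5119] 32.2167
stud [275.4344 159.582 ] [270 154  12  12 122] [0.4372 0.0607 0.075 ]
dark [264.9643 120.5   ] [262 118   7   6  28] [0.3957 0.0368 0.072 ] r 0.0479 yaw -150.0
dark [322.6786 123.8214] [320 121   7   7  28] [0.3817 0.1047 0.072 ] r 0.0708 yaw 141.6
dark [305.0256 139.4359] [299 135  12  11  39] [0.4047 0.0894 0.072 ] r 0.0433 yaw 138.5
dark [269.46 139.86] [262 136  14   7  50] [0.4163 0.0476 0.072 ] r 0.0247 yaw -148.0
dark [314.6071 146.4286] [312 141   6  11  28] [0.4097 0.1031 0.072 ] r 0.0505 yaw 122.9
dark [310.8519 155.963 ] [309 152   4   9  27] [0.422  0.1021 0.072 ] r 0.044 yaw 110.1
dark [318.8966 158.8966] [316 154   6  11  29] [0.4229 0.1128 0.072 ] r 0.0539 yaw 105.3
dark [332.4952 171.5048] [323 162  22  23 210] [0.4337 0.134  0.072 ] r 0.0733 yaw 92.7
dark [309.0702 177.3333] [307 168   8  17  57] [0.4483 0.1077 0.072 ] r 0.0482 yaw 76.7
dark [255.3861 183.2871] [250 177  13  16 101] [0.4731 0.0439 0.072 ] r 0.0397 yaw -25.1
dark [295.2222 183.3222] [289 177  14  16  90] [0.4602 0.0929 0.072 ] r 0.0395 yaw 54.4
dark [244.5 194. ] [244 188   2  13  26] [0.4903 0.0337 0.072 ] r 0.0596 yaw -26.9
dark [275.7043 203.687 ] [269 199  14  11 115] [0.4926 0.0758 0.072 ] r 0.0574 yaw 15.2
```

The medium stud is unmoved at (0.437,0.061), and the bow feet and pour hole give yaw 15°. I descend in two parts, checking the joints and the height.

Call:
servo_tool(
  motion=[
    [6.5, 1.6, 0, 0, 1],
    [0, 0, 30, 0, 1],
    [0, 0, 30, 0, 1],
    [0, 0, 20, 0, 1],
    [0, 0, 0, 0, 1],
    [0, 0, 0, 0, 1],
  ],
)

```text
t: 32.77
eef_pos: [0.4652, 0.0688, 0.2777]
tool_rot: [179.9, -0.1, -165.0]
contact_force: [-0.1, 0.8, 0.2]
gripper_width: 0.094
gripper_force: 0.0
```

```bash
python3 med.py m2|grep -v "r 0.0[467]"; python3 go.py .4653 .0682 .198 -165
```

```text
[0.4652 0.0688 0.2777] [ 179.9462   -0.083  -164.9739] [ 40.5874  15.958  -64.2401 116.1938  16.909   57.9491  73.0822] 32.7667
stud [273.5178 177.8832] [266 170  16  16 197] [0.4375 0.0609 0.075 ]
dark [251.0693 146.6139] [240 137  18  18 101] [0.4141 0.0323 0.072 ] r 0.0369 yaw -129.2
dark [266.8103 150.6207] [261 146  11   9  58] [0.4139 0.0479 0.072 ] r 0.0269 yaw -151.1
dark [326.2647 172.8824] [323 168   7  12  34] [0.4198 0.11   0.072 ] r 0.0522 yaw 109.8
dark [226.7733 194.9333] [221 188  14  18  75] [0.4671 0.02   0.072 ] r 0.0505 yaw -54.1
dark [235.037  217.2222] [234 211   3  13  27] [0.4881 0.0333 0.072 ] r 0.0576 yaw -28.6
dark [273.6857 225.0286] [268 223  13   4  35] [0.4861 0.074  0.072 ] r 0.0503 yaw 15.1
shift [ 0.7 -0.6 80.6] turn 0.0 rows 1.9329287752579107 0.0041473626808833704 at [0.4658 0.0689 0.2786] [ 1.7998e+02  2.0000e-02 -1.6497e+02]
```

Stud plane estimates agree at both heights, so z = 0.075 is confirmed. The joints are moving away from their limits.

Call:
servo_tool(
  motion=[
    [0.5, -0.5, 30, 0, 1],
    [0, 0, 30, 0, 1],
    [0, 0, 20.5, 0, 1],
    [0, 0, 0, 0, 1],
    [0, 0, 0, 0, 1],
  ],
)

```text
t: 33.23
eef_pos: [0.4658, 0.0682, 0.1984]
tool_rot: [180.0, 0.0, -165.0]
contact_force: [-0.0, 0.6, -0.2]
gripper_width: 0.094
gripper_force: 0.0
```

```bash
python3 go.py .4653 .0682 .198 -165; python3 -c "
from h import *;s=arm.sense();print(s['joints'],s['contact_force'])"
```

```text
shift [0.5 0.1 0.4] turn 0.0 rows 0.014605424949190265 0.006663267847973272 at [0.4658 0.0682 0.1984] [ 1.7998e+02  2.0000e-02 -1.6495e+02]
[ 34.06814943  22.8124772  -59.01210322 120.64458188  25.66687317
  50.0656937   65.06533371] [-0.0212736   0.60539542 -0.24029129]
```

Call:
servo_tool(
  motion=[
    [0, 0, 0, 0, -1],
    [0, 0, 0, 0, -1],
    [0, 0, 0, 0, -1],
    [0, 0, 0, 0, -1],
    [0, 0, 0, 0, -1],
    [0, 0, 0, 0, -1],
    [0, 0, 0, 0, -1],
    [0, 0, 0, 0, -1],
    [0, 0, 0, 0, -1],
    [0, 0, 0, 0, -1],
  ],
)

```text
t: 34.07
eef_pos: [0.4655, 0.068, 0.1974]
tool_rot: [-180.0, 0.0, -164.9]
contact_force: [-1.3, 0.1, 6.0]
gripper_width: 0.0549
gripper_force: 30.0
```

Call:
servo_tool(
  motion=[
    [0, 0, -5, 0, -1],
    [0, 0, -15, 0, -1],
    [0, 0, -30, 0, -1],
    [0, 0, -30, 0, -1],
    [0, 0, -30, 0, -1],
    [0, 0, -25, 0, -1],
    [0, 0, 0, 6, -1],
    [0, 0, 0, 6, -1],
    [0, 0, 0, 6, -1],
    [0, 0, 0, 6, -1],
    [0, 0, 0, 6, -1],
    [0, 0, 0, 5.7, -1],
    [0, 0, 0, 0, -1],
    [0, 0, 0, 0, -1],
  ],
)

```text
t: 35.23
eef_pos: [0.4652, 0.0681, 0.3322]
tool_rot: [-180.0, -0.0, 159.6]
contact_force: [0.1, 0.3, -3.2]
gripper_width: 0.0551
gripper_force: 30.0
```

```bash
python3 go.py 0.4164 -0.3123 0.33 159.3
```

```text
shift [ -87.1 -373.5    2.3] turn 0.3 rows 9.196603196893959 0.03593687934218427 at [0.4652 0.0681 0.3322] [-1.7999e+02 -1.0000e-02  1.5956e+02]
```

Call:
servo_tool(
  motion=[
    [-3, -12, 0, 0, -1],
    [-6, -25, 0, 0, -1],
    [-6, -26, 0, 0, -1],
    [-6, -26, 0, 0, -1],
    [-6, -26, 0, 0, -1],
    [-6, -26, 0, 0, -1],
    [-6, -26, 0, 0, -1],
    [-6, -26, 0, 0, -1],
    [-6, -26, 0, 0, -1],
    [-6, -26, 0, 0, -1],
    [-6, -26, 0, 0, -1],
    [-6, -26, 0, 0, -1],
    [-6, -26, 0, 0, -1],
    [-6, -26, 0, 0, -1],
    [-4, -16, 0, 0.3, -1],
    [-2, -9, 15, 0, -1],
    [0, 0, 15, 0, -1],
    [0, 0, 0, 0, -1],
    [0, 0, 0, 0, -1],
  ],
)

```text
t: 36.82
eef_pos: [0.4149, -0.3121, 0.3019]
tool_rot: [179.9, -0.1, 159.2]
contact_force: [0.6, 0.5, -2.5]
gripper_width: 0.0545
gripper_force: 30.0
```

```bash
cat > bar.py <<'E'
from h import *
import pickle
# row profile of held bar (bright/dark) near the predicted bar, and yellow blobs near hook
k=int(sys.argv[1]); y=np.radians(-20.7); ex=np.array([np.cos(y),np.sin(y),0]); ey=np.array([-np.sin(y),np.cos(y),0]); yy={1:114,2:-15.9,3:-145}[k]
s=arm.sense();e=s['eef_pos'];im,p=snap('wrist','q%d'%(s['t']*100))
print('rack',e@ex*1000,e@ey*1000-yy,e[2],s['tool_rot'][2],s['joints'].round(0))
print('bar pred',proj(p,e-[0,0,.0577]),'knob',proj(p,.582*ex+(yy/1000)*ey+[0,0,.231]),'gate free',proj(p,.590*ex+(yy/1000)*ey+[0,0,.226]))
for u in(262,288): print(u,[(v,int(im[v,u].mean())) for v in range(272,296)])
v0=proj(p,.582*ex+(yy/1000)*ey+[0,0,.231])
u,v=np.round(v0).astype(int)
if v<408: print('knobpatch',im[v-8:v+12:2,u-10:u+11:2].mean(2).astype(int))
E
python3 bar.py 3; python3 go.py 0.4164 -0.3123 0.302 159.3
```

```text
rack 498.4050000524635 -0.256418390650623 0.3018898954102794 159.1827097188808 [ 67.  14. -43. 110.  11.  60.  89.]
bar pred [274.91777626 283.38590747] knob [275.59329043 384.0890867 ] gate free [275.58875531 386.9321462 ]
262 [(272, 254), (273, 253), (274, 252), (275, 253), (276, 255), (277, 246), (278, 74), (279, 77), (280, 100), (281, 112), (282, 121), (283, 131), (284, 136), (285, 132), (286, 131), (287, 121), (288, 119), (289, 186), (290, 220), (291, 217), (292, 162), (293, 78), (294, 67), (295, 52)]
288 [(272, 253), (273, 251), (274, 251), (275, 253), (276, 255), (277, 239), (278, 41), (279, 79), (280, 102), (281, 112), (282, 123), (283, 135), (284, 143), (285, 142), (286, 136), (287, 133), (288, 99), (289, 59), (290, 63), (291, 76), (292, 72), (293, 64), (294, 57), (295, 56)]
knobpatch [[240 255  44  56  63  62  50  90 128 169 188]
 [255 184  62 105 120 116  91  81  27  63 131]
 [  0   0 125 164 177 173 152  95  15  16   5]
 [ 15  17 176 206 230 216 192 135  68  69  69]
 [ 68  57 201 230 247 237 222  63  61  63  61]
 [ 62  59 125 238 242 241 215  55  61  62  60]
 [ 61  60 105 183 216 215 153  58  64  65  61]
 [ 63  63  85 185 199 200 134  61  65  67  64]
 [ 66  63  67 183 199 199 100  59  59  64  61]
 [ 61  64  60 182 204 176 106  57  61  58  58]]
shift [-1.1  0.2  0.6] turn -0.1 rows 0.03139947241816581 0.017490739810621846 at [ 0.4153 -0.3121  0.3026] [ 1.7997e+02 -1.0000e-02  1.5917e+02]
```

The bar sits at row 283 and the knob at about (274,383), both as predicted. I go in over the nose.

Call:
servo_tool(
  motion=[
    [-10, 0, 0, 0, -1],
    [-16, 0, 0, 0, -1],
    [-16, 0, 0, 0, -1],
    [-16, 0, 0, 0, -1],
    [-16, 0, 0, 0, -1],
    [-14, 0, 0, 0, -1],
    [-8.5, 0, 0, 0, -1],
    [0, 0, 0, 0, -1],
    [0, 0, 0, 0, -1],
    [0, 0, 0, 0, -1],
  ],
)

```text
t: 37.7
eef_pos: [0.5047, -0.3469, 0.3024]
tool_rot: [-180.0, -0.0, 159.1]
contact_force: [0.3, -0.2, -2.4]
gripper_width: 0.0548
gripper_force: 30.0
```

```bash
python3 bar.py 3|sed 's/^\(262\|288\) .*//'
```

```text
rack 594.7254011706829 -1.1325605120368323 0.30237097708422306 159.07067087765228 [ 60.  24. -41.  98.  17.  65.  83.]
bar pred [275.05770428 283.2298496 ] knob [276.93917611 250.59854647] gate free [276.91600886 259.2648536 ]


knobpatch [[158 140  47  63  73  74  61  43 164 160 159]
 [158 139  65  90  98  98  92  61 165 160 159]
 [158 107  88 103 115 114 108  85 166 158 159]
 [158  97  98 114 124 130 114  94 143 161 159]
 [158 137  96 114 125 130 116  89 163 160 159]
 [155 166  78 109 116 118 107  83 162 160 158]
 [156 166  80  58  83  80  59  86 161 158 158]
 [159 178  62  65  59  68  72  86 161 157 157]
 [136   1  58  85 105 106  93  74 169 158 157]
 [ 11  17  60  87  99 102  92  65  13 167 157]]
```

Call:
servo_tool(
  motion=[
    [0, 0, 5, 0, -1],
    [0, 0, 5, 0, -1],
    [0, 0, 4, 0, -1],
    [0, 0, 4, 0, -1],
    [0, 0, 4, 0, -1],
    [0, 0, 4, 0, -1],
    [0, 0, 0, 0, -1],
    [0, 0, 0, 0, -1],
  ],
)

```text
t: 38.42
eef_pos: [0.5048, -0.347, 0.2759]
tool_rot: [180.0, -0.1, 159.1]
contact_force: [-3.0, 1.3, 0.2]
gripper_width: 0.0549
gripper_force: 30.0
```

Call:
servo_tool(
  motion=[
    [0, 0, 3, 0, -1],
    [0, 0, 3, 0, -1],
    [0, 0, 3, 0, -1],
    [0, 0, 3, 0, -1],
    [0, 0, 2, 0, -1],
    [0, 0, 0, 0, -1],
    [0, 0, 0, 0, -1],
  ],
)

```text
t: 39.0
eef_pos: [0.5051, -0.3472, 0.262]
tool_rot: [180.0, -0.0, 159.1]
contact_force: [1.0, -0.1, -2.7]
gripper_width: 0.0549
gripper_force: 30.0
```

Past the gate again. Now I centre it, set it down and release.

Call:
servo_tool(
  motion=[
    [-4, 0, 0, 0, -1],
    [-4, 0, 0, 0, -1],
    [0, 0, 1.5, 0, -1],
    [0, 0, 1.5, 0, -1],
    [0, 0, 1.5, 0, -1],
    [0, 0, 0, 0, -1],
    [0, 0, 0, 0, -1],
  ],
)

```text
t: 39.58
eef_pos: [0.5125, -0.35, 0.2577]
tool_rot: [180.0, 0.0, 159.1]
contact_force: [-0.7, 0.4, -1.2]
gripper_width: 0.0547
gripper_force: 30.0
```

Call:
servo_tool(
  motion=[
    [0, 0, 0.5, 0, -1],
    [0, 0, 0, 0, -1],
    [0, 0, 0, 0, 0.4],
    [0, 0, 0, 0, 0.5],
    [0, 0, 0, 0, 0.5],
    [0, 0, 0, 0, 0.5],
    [0, 0, 0, 0, 0.5],
    [0, 0, 0, 0, 0.5],
    [0, 0, -20, 0, 0.5],
    [0, 0, -40, 0, 0.5],
    [0, 0, -40, 0, 0.5],
    [0, 0, -20, 0, 0.5],
    [0, 0, 0, 0, 0.5],
    [0, 0, 0, 0, 0.5],
  ],
)

```text
t: 40.75
eef_pos: [0.5127, -0.3502, 0.3783]
tool_rot: [-180.0, 0.1, 159.0]
contact_force: [0.2, 0.2, -0.6]
gripper_width: 0.0708
gripper_force: 0.0
```

```bash
python3 verify.py 3 | grep -v "z 0.14 rack [6-9]"
python3 - <<'E'
from h import *
it,pt=snap('top','top3')
a=cv2.imread('pics/top0.png')
# stand region unchanged since start?
r=(slice(205,255),slice(145,190)); print('stand diff',np.abs(a[r].astype(int)-it[r]).mean())
m=cv2.inRange(cv2.cvtColor(it,cv2.COLOR_BGR2HSV),(18,110,90),(36,255,255)); n,l,st,c=cv2.connectedComponentsWithStats(m)
print([(c[i].round(1).tolist(),int(st[i,4])) for i in range(1,n) if st[i,4]>5 and 140<c[i][0]<460 and 150<c[i][1]<300])
E
```

```text
[377   0  31  49 646] z 0.226 rack 456.8 80.1
[377   0  31  49 646] z 0.14 rack 434.4 109.8
[ 390   62   37   50 1203] z 0.226 rack 496.9 98.0
[ 390   62   37   50 1203] z 0.14 rack 489.3 134.3
[ 87  71  41  61 556] z 0.226 rack 505.7 -127.2
[ 87  71  41  61 556] z 0.14 rack 501.3 -173.6
[504 151  15  14 155] z 0.226 rack 549.8 185.3
[504 151  15  14 155] z 0.14 rack 561.6 253.6
[ 41 159   9  10  44] z 0.226 rack 552.2 -184.1
[ 41 159   9  10  44] z 0.14 rack 564.9 -251.2
[269 162  14  14 153] z 0.226 rack 557.6 -0.9
[269 162  14  14 153] z 0.14 rack 572.3 -0.9
[273 205   7  35 199] z 0.226 rack 602.1 -0.9
[424 204  12  35 227] z 0.226 rack 602.1 128.3
[283 241   2   8  13] z 0.226 rack 624.0 5.7
[418 240   3  10  21] z 0.226 rack 624.3 123.1
[145 315   9  12  58] z 0.226 rack 701.2 -120.9
[405 319  15  55 271] z 0.226 rack 736.1 133.5
[130 320  16  54 338] z 0.226 rack 735.9 -138.1
[413 390  28   3  32] z 0.226 rack 786.4 151.3
[442 390  33   2  35] z 0.226 rack 786.4 185.3
[476 390  29   1  29] z 0.226 rack 786.4 217.5
[382 397  30   3  37] z 0.226 rack 795.7 123.1
[200 407 322   3 400] z 0.226 rack 811.4 86.8
-14 [181, 180, 174, 155, 102, 31, 102, 152, 151, 153, 87, 114, 251, 246, 246, 239, 76, 146, 180, 232, 175, 183, 189, 202]
14 [153, 151, 154, 163, 51, 56, 47, 157, 156, 158, 98, 112, 251, 246, 246, 238, 105, 189, 166, 156, 125, 131, 130, 154]
[ 0.51230505 -0.35008375  0.37692635] 0.07044180540951683
stand diff 5.404888888888889
[([336.9, 199.6], 20), ([329.0, 214.5], 18), ([380.4, 217.9], 26), ([159.4, 242.0], 23), ([412.6, 244.9], 15)]
```

Both moulds hang with their gates shut at full length and their studs where they should be, and the meter is in its stand. The robot is clear of everything.

```bash
python3 -c "
from h import *
print(ticket.close_job())"
```

```text
the job is handed in; nothing more can be done
None
```

Job handed in at about 41 s with no verdict returned: the meter was pressed on the reference, medium and large studs (no small mould in any view) and put back in its stand, and the large mould now hangs in hook 1 and the medium in hook 3 with both gates seen shut.

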